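Fetch the magnifier from between the knobs

ROBOT

A 6-joint arm with a two-finger parallel gripper is mounted at the origin on the work surface. World frame = base frame: x ahead of the robot, y to its left, z up, the work surface at z = 0. Lengths are in mm, angles in rad, forces in N, time in s.
With the tool pointing down it reaches from about 350 to 975 mm from the base axis. Payload 7.1 kg.
Tool frame: the origin (TCP) lies at the very end of the fingers, on their centre line; the grasp point (between the pads) lies 19 mm behind it; x points along the fingers, z is the direction in which the jaws open and shut, and the axes are right-handed (so a half turn about x gives the same grasp; the last joint's range is limited). The gripper opens to 88 mm and grips with 3 to 60 N. Pads are 20 mm wide; open, the fingers measure 115 mm over their backs; the gripper's body (75 mm by 178 mm) begins 61 mm behind the grasp point.
Start: joints at [-1.234, 0.423, 1.63, -0, 1.089, -0.019], TCP at [217.729, -585.832, 222.675] pointing down, gripper open.
Joint ranges: [-3, 3], [-0.9, 2.11], [0.09, 2.58], [-1.31, 4.45], [0.11, 2.69], [-2.54, 2.54]. Speed limits (rad/s): [2.39, 2.39, 3.01, 3.14, 3.14, 3.14].

INTERFACE

Orientations are given as a rotation vector (axis times angle).
In Python, from workcell import * gives the robot as it stands.
- The arm moves only by the shell command python3 -m crank 'ROWS'. ROWS is JSON, a list of rows, each a list of 3 entries, a list of its own where there are three numbers: the shift along the tool's x, y, z in cm, then the turn, a rotation vector about the tool's x, y, z in degrees, then the finger opening in cm, from 0 to 8.78. In form: [[[dx, dy, dz], [rx, ry, rz], claw], ...]. A call has 1 to 5 rows; each row shifts and turns the commanded pose from where the row before left it, along the tool's axes as they then stand; what a row does not reach is not made up. A row lasts 1/8 s, in which the tool goes at most 62.5 mm and 10.7 degrees, less where a joint would pass 70% of its speed; a pose out of reach is approached as far as the arm can. A call with a gripper value outside its range is refused whole. The fingers move at their own pace and stop on an object; the grip force is fixed at half the most. Time passes only in rows, so rows that do not move let the fingers close. It gives the time, the measured TCP pose, the force and the opening at its end, in the units of the state.
- get_obs(): the state, without advancing time (a new reading comes with each control period).
- get_image(name): name is "scene" or "top" or "wrist"; returns a dict with "pixels" (480x640x3 uint8, red, green, blue), "mtx" (3x3 intrinsics, pixels), "D" ([k1, k2, p1, p2, k3] as OpenCV has them; the pictures are not rectified), "view" (4x4, takes a point from world to camera coordinates). Camera axes: x right, y down, z forward; pixel columns grow to the right and rows downward; lengths in mm; the calibration is good to about 2 mm. A picture is of the moment at which its call begins. There is no depth.
- close_job(): hands the job in, once; it reports no verdict.
The state is a dict: "t": time; "qpos": joint angles; "qvel": joint speeds; "joint_torque": joint torques, N m; "ee_pos": TCP position; "orientation": TCP orientation; "ft_force": force on the tool from outside, world axes, zero at the start; "moment": the same for the moment, N m; "width": finger opening in mm.
Only numpy, scipy, OpenCV 4.12 (cv2) and the standard library are available. Lean on these libraries where they do the work, as an engineer would, in place of code of your own. Each camera call takes 0.05 s, during which the arm holds its last target.

TASK

The domed magnifier stands in the oak rack, shut in by a knob on each side: set both knobs upright on the felt mat, leaving the weight there alone, and only then lift the magnifier out and set it down upright, without dropping it, in the centre of the brass stage. Once it stands there, put each knob back upright in the rack in the place where it stood at the start. Do not disturb the weight, the brass ring or the spirit level, and do not tip anything over.

Things in the scene. Friction and masses are not known exactly. Their poses are not given: they have to be found in the camera images.
- magnifier_center (a point): Domed glass magnifier in a plain brown horn mount: a round drum 50 mm across and 34 mm high, with a low glass dome on top (44 mm high in all), loose, about 110 g. It stands in the middle place of the rack. The point is on its axis, 22 mm above its underside; z is up. Grip it by the drum, across the diameter; in the rack the fingers fit only at its two ends along the rack's y, where the knobs stood.
- slim_knob_head (a point): The taller, slimmer black ebonite knob standing on a round brass foot 34 mm across: knurled head 22 mm in diameter, 40 to 76 mm above its underside (76 mm high in all), thin 14 mm stem below, loose, about 120 g. The point is in the middle of the head, where to grip, 58 mm above its underside; z is up. It stands in one of the rack's two outer places (which one varies). In the rack, grip it with the fingers closing along the rack's x.
- wide_knob_head (a point): The lower, wider black ebonite knob standing on the same brass foot 34 mm across: knurled head 36 mm in diameter, 34 to 60 mm above its underside (60 mm high in all), loose, about 120 g. The point is in the middle of the head, where to grip, 47 mm above its underside; z is up. It stands in the rack's other outer place. In the rack, grip it with the fingers closing along the rack's x.
- rack: Fixed oak rack, 76 mm (x) by 160 mm (y), origin under its centre on the table, z up. Three places in a row along its y: the magnifier at y = 0, a knob at y = +49 mm and y = -49 mm, each on a dark felt disc 41 mm across. Floor 6 mm above the table, inside 60 by 148 mm, rim top 20 mm above the table; beside the magnifier two cheeks, 8 mm thick, 44 mm long in y, stand at x = +-34 mm up to 48 mm above the table.
- stage_top (a point): Centre of the top face of the round brass stage, 84 mm across, flat, 100 mm above the table, on a fixed black cast-iron stand (base 110 by 110 mm). The stand's side crank reaches 80 mm out to its +y side below the stage and is locked and not needed. z is up.
- mat: Fixed dark felt mat, the side area: 120 mm (x) by 200 mm (y), 4 mm thick, origin under its centre on the table, z up. Free but for the pewter weight near its middle.
- weight_center (a point): Dull pewter weight with a small top button, 40 mm across and 34 mm high, loose, standing near the middle of the mat (within 15 mm); leave it. The point is on its axis, 17 mm above its underside.
- lens_cell_center (a point): Bystander: loose brass ring lying on the table, 52 mm across, 14 mm high; leave it. The point is its centre.
- level_center (a point): Bystander: loose brass bar spirit level lying on the table, 22 by 90 mm, 18 mm high; leave it. The point is its centre.
Things that resemble listed ones, but are neither listed nor needed, are in the scene too. What is shaped like the part that bears magnifier_center but purple is not meant.

How it is judged (in metres and radians):
On the way, in this order (a step that is already met when the one before it is completed fails the run):
1. both knobs stand on the mat while the magnifier is still in its place in the rack (x of slim_knob_head in the frame of mat between -0.05 and 0.05 m and y of slim_knob_head in the frame of mat between -0.09 and 0.09 m and z of slim_knob_head in the frame of mat between 0.058 and 0.072 m and angle between each of slim_knob_head, wide_knob_head's own z axis and vertical below 0.15 rad and x of wide_knob_head in the frame of mat between -0.05 and 0.05 m and y of wide_knob_head in the frame of mat between -0.09 and 0.09 m and z of wide_knob_head in the frame of mat between 0.047 and 0.061 m and distance of magnifier_center from where it was at the start of the episode below 0.015 m), for 0.2 s.
2. the magnifier stands released in the centre of the stage while both knobs are still on the mat (x of slim_knob_head in the frame of mat between -0.05 and 0.05 m and y of slim_knob_head in the frame of mat between -0.09 and 0.09 m and z of slim_knob_head in the frame of mat between 0.058 and 0.072 m and angle between each of slim_knob_head, wide_knob_head's own z axis and vertical below 0.15 rad and x of wide_knob_head in the frame of mat between -0.05 and 0.05 m and y of wide_knob_head in the frame of mat between -0.09 and 0.09 m and z of wide_knob_head in the frame of mat between 0.047 and 0.061 m and horizontal distance between magnifier_center and stage_top below 0.012 m and z of magnifier_center in the frame of stage_top between 0.017 and 0.027 m and angle between magnifier_center's own z axis and vertical below 0.1 rad and contact force between the fingers and magnifier below 0.1 N), for 0.2 s.
At the end, for the whole second after the job is handed in: The magnifier stands upright (within 0.1 rad) on the stage, its axis within 12 mm of the stage's centre; each knob stands upright in the rack within 14 mm of where it stood at the start; all at rest and released (horizontal distance between magnifier_center and stage_top below 0.012 m and z of magnifier_center in the frame of stage_top between 0.017 and 0.027 m and angle between each of magnifier_center, slim_knob_head, wide_knob_head's own z axis and vertical below 0.1 rad and distance of each of slim_knob_head, wide_knob_head from where it was at the start of the episode below 0.014 m and linear speed of each of magnifier, slim_knob, wide_knob below 0.02 m/s); the robot touches nothing.
It fails at once if the weight, the ring or the level is moved by more than 20 mm (distance of any of weight_center, lens_cell_center, level_center from where it was at the start of the episode above 0.02 m).
It fails at once if the magnifier or a knob is tipped over (more than 0.7 rad) (angle between any of magnifier_center, slim_knob_head, wide_knob_head's own z axis and vertical above 0.7 rad).
It fails at once if the magnifier is dropped onto the stage (let go more than 15 mm above it) (contact force between the fingers and magnifier below 0.1 N and horizontal distance between magnifier_center and stage_top below 0.06 m and z of magnifier_center in the frame of stage_top above 0.037 m).
It also fails if it takes over 134 s, if anything falls off the work surface, if the arm or the gripper's body presses on something with over 40 N, if the wrist force passes 120 N, or if a joint passes its speed limit or range.

## Working session

There is one attempt and no reset: what is moved stays moved. The work goes in short steps, Python scripts to look and compute and a shell command to move; the robot and the scene stay as the last step left them, time stands still between calls to the robot, and variables do not carry over. Pictures are saved under pics/ and viewed, and the job is handed in when it is done.

```bash
ls; mkdir -p pics
python3 - <<'E'
from workcell import *
import cv2,numpy as np
print(get_obs())
for n in ["scene","top","wrist"]:
    d=get_image(n); cv2.imwrite(f"pics/{n}0.png",d["pixels"][:,:,::-1]); print(n,d["mtx"],d["D"],d["view"])
E
```

```text
pics
{'t': 0.0, 'qpos': array([-1.23397909e+00,  4.23811770e-01,  1.63068689e+00,  3.29463447e-06,
        1.08857596e+00, -1.90228385e-02]), 'qvel': array([ 6.05454882e-06,  8.20513747e-04, -9.54244670e-04, -1.73985436e-03,
       -1.44676334e-03,  1.16327188e-03]), 'joint_torque': array([ 6.12233471e-04, -5.44623721e+01, -2.73665231e+01,  6.44424534e-02,
        2.26803508e-02, -1.21954617e-04]), 'ee_pos': array([ 217.56676408, -585.32508637,  221.92105902]), 'orientation': array([ 0.94408868,  1.35801825, -0.94264873]), 'ft_force': array([ 0.1591193 ,  0.29277531, -1.02540992]), 'moment': array([-0.022834  ,  0.03062157, -0.02229704]), 'width': 87.57899977040603}
scene [[446.06900222   0.         320.49477043]
 [  0.         446.06900222 238.59470912]
 [  0.           0.           1.        ]] [-0.00100935  0.          0.          0.          0.        ] [[-5.96928421e-01  8.01974053e-01 -2.26732981e-02  3.67349772e+02]
 [ 4.91396830e-01  3.43126887e-01 -8.00495531e-01 -2.06613538e+02]
 [-6.34196827e-01 -4.88980120e-01 -5.98909698e-01  1.29473996e+03]
 [ 0.00000000e+00  0.00000000
[... 296 characters left out ...]
2 -2.98749884e+01]
 [-9.85310752e-01 -2.41505138e-02 -1.69054648e-01  5.94980069e+02]
 [ 1.69319742e-01 -9.37462976e-03 -9.85516586e-01  1.00660795e+03]
 [ 0.00000000e+00  0.00000000e+00  0.00000000e+00  1.00000000e+00]]
wrist [[343.21922808   0.         318.22881959]
 [  0.         343.21922808 240.11644313]
 [  0.           0.           1.        ]] [8.64445079e-05 0.00000000e+00 0.00000000e+00 0.00000000e+00
 0.00000000e+00] [[ 3.48679968e-01 -9.37241832e-01 -1.70930388e-04 -6.24893528e+02]
 [-9.02087655e-01 -3.35651108e-01  2.71249326e-01 -3.25141690e+01]
 [-2.54283588e-01 -9.44250121e-02 -9.62509103e-01  3.90179515e+02]
 [ 0.00000000e+00  0.00000000e+00  0.00000000e+00  1.00000000e+00]]
```

View pics/scene0.png

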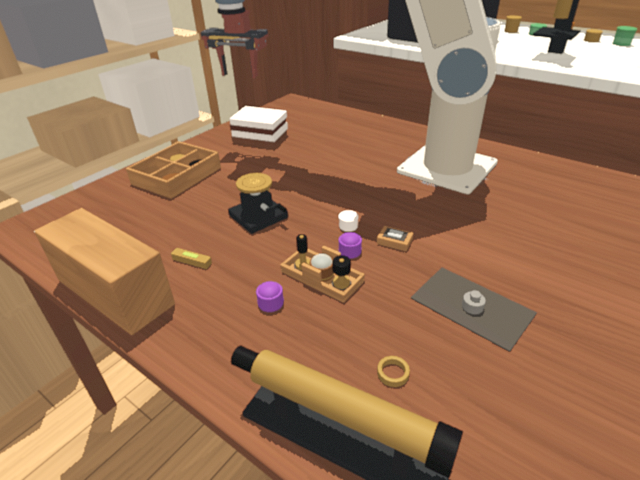

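View pics/top0.png

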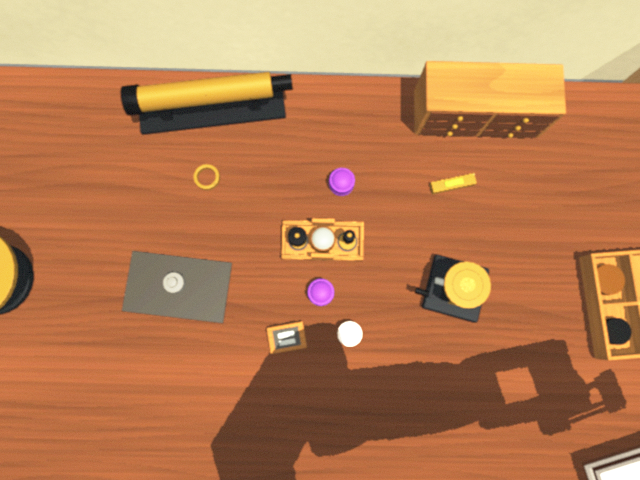

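View pics/wrist0.png

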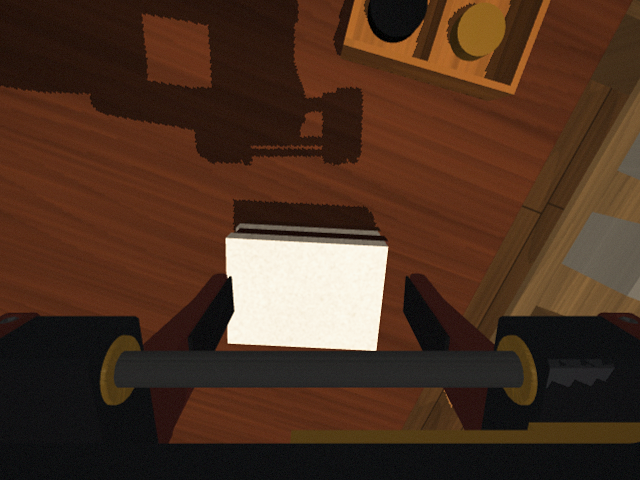

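The pictures show the rack at top-view (322,240), with the wide knob on its +y (left) side and the slim knob on its -y side. The mat is at (178,287), the stage at (467,284), the ring at (206,177) and the level at (453,183). Next I'll measure them.

```bash
cat > h.py <<'E'
from workcell import *
import cv2,numpy as np
from scipy.spatial.transform import Rotation as R
def ray(d,u,v):
    p=cv2.undistortPoints(np.array([[[u,v]]],float),d["mtx"],d["D"])[0,0]
    V=d["view"];Rm=V[:3,:3];c=-Rm.T@V[:3,3];r=Rm.T@np.array([p[0],p[1],1]);return c,r
def onz(d,u,v,z):
    c,r=ray(d,u,v);return c+r*(z-c[2])/r[2]
def proj(d,P):
    P=np.asarray(P,float).reshape(-1,3)
    V=d["view"];return cv2.projectPoints(P,cv2.Rodrigues(V[:3,:3])[0],V[:3,3],d["mtx"],d["D"])[0][:,0]
def tri(obs): # [(d,u,v),...]
    A=np.zeros((3,3));b=np.zeros(3)
    for d,u,v in obs:
        c,r=ray(d,u,v);r=r/np.linalg.norm(r);M=np.eye(3)-np.outer(r,r);A+=M;b+=M@c
    return np.linalg.solve(A,b)
def crop(d,x0,y0,x1,y1,name,s=None):
    im=d["pixels"][y0:y1,x0:x1,::-1]
    s=s or min(800//(x1-x0),600//(y1-y0));cv2.imwrite(name,cv2.resize(im,None,fx=s,fy=s,interpolation=cv2.INTER_NEAREST));return s
E
python3 - <<'E'
from h import *
d=get_image("top");print(crop(d,265,205,380,275,"pics/t1.png"))
print(crop(d,115,240,245,330,"pics/t2.png"))
print(crop(d,400,245,500,330,"pics/t3.png"))
s=get_image("scene");print(crop(s,265,225,385,305,"pics/s1.png"))
E
```

```text
6
6
7
6
```

View pics/t1.png

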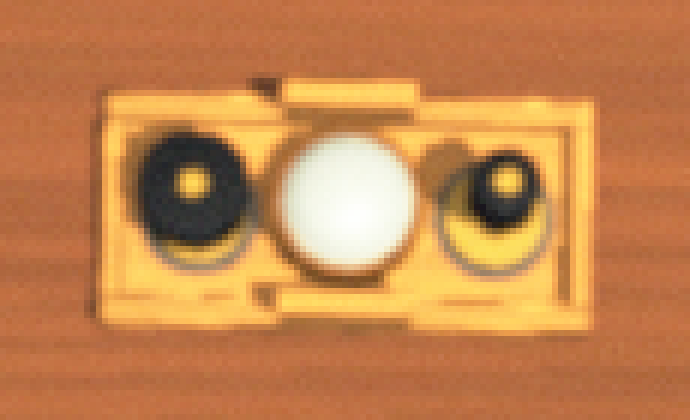

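View pics/t2.png

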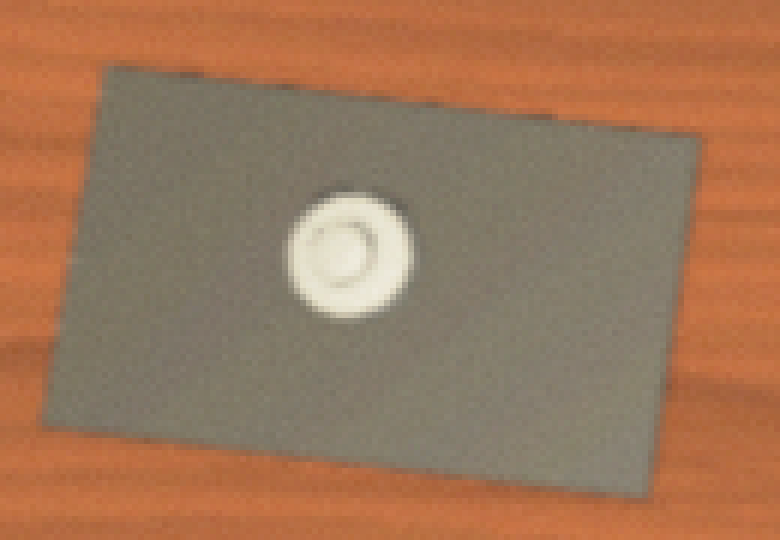

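View pics/t3.png

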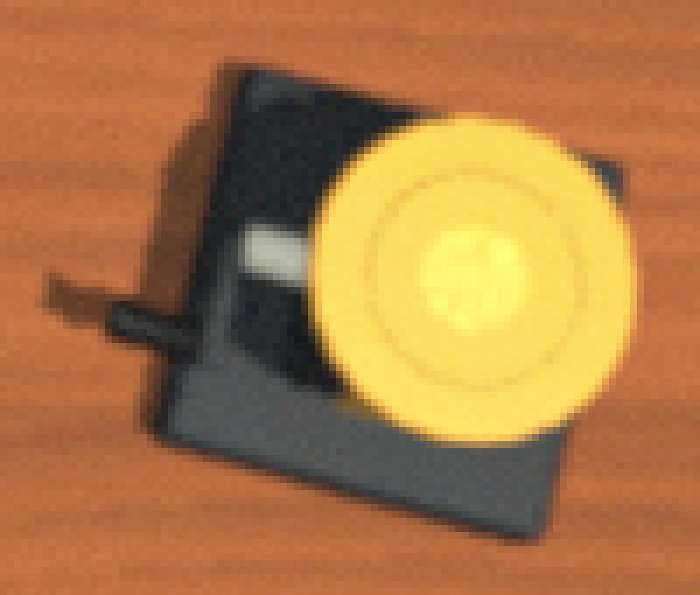

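View pics/s1.png

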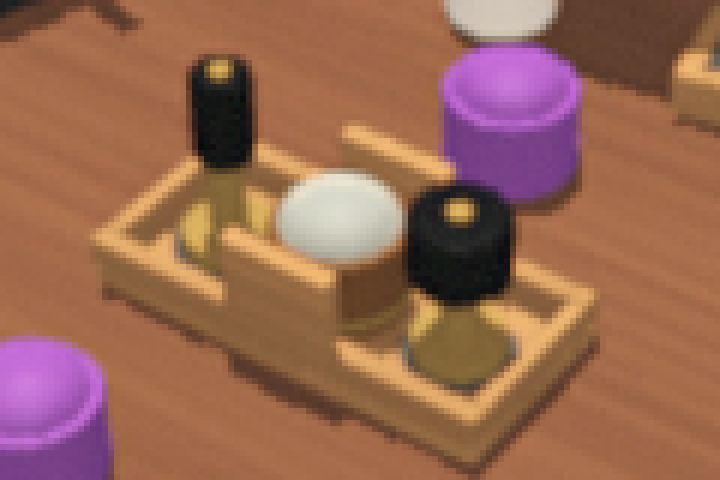

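The crops show the knob-top buttons at top (297,235) for the wide knob and (349,235) for the slim one, and the magnifier dome at (322.5,238). The mat and the stage disc outline are clear. Next I'll compute positions from masks and check them against the second view.

Run:
```python
from h import *
np.set_printoptions(precision=1,suppress=True)
d=get_image("top");s=get_image("scene")
def cc(x0,y0,px,py,k): return x0+px/k-.5,y0+py/k-.5
# buttons: triangulate from both views
for n,a,b,z in [("wide",cc(265,205,194,183,6),cc(265,225,460,210,6),66),("slim",cc(265,205,508,181,6),cc(265,225,220,68,6),82)]:
    print(n,"tri",tri([(d,*a),(s,*b)]),"top@z",onz(d,*a,z),"scene@z",onz(s,*b,z))
hsv=cv2.cvtColor(d["pixels"],cv2.COLOR_RGB2HSV)
def blob(m,box):
    k=np.zeros(m.shape,np.uint8);x0,y0,x1,y1=box;k[y0:y1,x0:x1]=m[y0:y1,x0:x1]*255
    c=max(cv2.findContours(k,cv2.RETR_EXTERNAL,cv2.CHAIN_APPROX_NONE)[0],key=cv2.contourArea);return c
def planefit(c,z): return np.array([onz(d,*p,z)[:2] for p in c[:,0].astype(float)])
H,S,V=[hsv[...,i].astype(int) for i in range(3)]
# mat
c=blob((S<75),(115,240,245,330));P=planefit(c,4).astype(np.float32);r=cv2.minAreaRect(P);print("mat",r,cv2.boxPoints(r))
# stage
c=blob((V>150)&(S>100)&(H>17),(435,250,500,320));P=planefit(c,100).astype(np.float32);print("stage",cv2.fitEllipse(P),cv2.minEnclosingCircle(P))
# magnifier white dome
c=blob((S<60)&(V>140),(300,220,345,258));P=planefit(c,48).astype(np.float32);print("dome",cv2.minEnclosingCircle(P))
c=blob((S<60)&(V>140),(150,265,195,300));P=planefit(c,34).astype(np.float32);print("weight",cv2.fitEllipse(P))
c=blob((S<70),(150,265,195,300));
# rack outer corners at rim top
for p in [(103,92),(595,98),(592,328),(98,326)]:
    print("rackcorner",onz(d,*cc(265,205,*p,6),20)[:2])
# level, ring
for n,p,z in [("level",(453,183),9),("ring",(206,177),14),("purpleA",(320,292),44),("white",(350,334),40),("purpleB",(342,181),44)]: print(n,onz(d,*p,z)[:2])
o=get_obs();print(R.from_rotvec(o["orientation"]).as_matrix())
```

```text
wide tri [590.1  33.3  67.8] top@z [590.3  33.5  66. ] scene@z [588.4  31.8  66. ]
slim tri [590.5 -64.5  83.7] top@z [590.6 -64.4  82. ] scene@z [588.9 -66.3  82. ]
mat ((493.17218017578125, 267.8787841796875), (197.04063415527344, 117.26261138916016), 84.40840148925781) [[425.2 175.5]
 [541.9 164.1]
 [561.1 360.2]
 [444.4 371.6]]
stage ((501.5603332519531, -277.101806640625), (82.9771728515625, 83.36763763427734), 10.718090057373047) ((501.6365051269531, -277.4331970214844), 42.728031158447266)
dome ((588.8577270507812, -15.337766647338867), 20.118350982666016)
weight ((498.092529296875, 269.0412902832031), (39.406524658203125, 40.579689025878906), 147.81138610839844)
rackcorner [627.8  66.2]
rackcorner [629.8 -96.3]
rackcorner [553.3 -96.1]
rackcorner [550.1  65.1]
level [ 714.9 -278.1]
ring [713.1 221.9]
purpleA [485.6 -12.8]
white [408.6 -71. ]
purpleB [703.7 -51. ]
[[-0.   0.9  0.3]
 [ 0.   0.3 -0.9]
 [-1.   0.  -0. ]]
```

Measurements agree with the given sizes:

| Check | Measured | Given |
|---|---|---|
| Knob spacing | 97.8 mm | 98 mm |
| Knob heights | within 2 mm | – |
| Stage diameter | 83 mm | 84 mm |
| Mat | 197×117 mm | 200×120 mm |

First I'll turn the tool so its jaws close along the rack's x, then plan from there.

```bash
cat > to.py <<'E'
import sys
from h import *
np.set_printoptions(precision=2,suppress=True)
# to.py x y z zangle(deg): total shift in tool axes now (cm) and turn
o=get_obs();M=R.from_rotvec(o["orientation"]).as_matrix()
x,y,z,a=map(float,sys.argv[1:5])
ar=np.radians(a);Z=np.array([np.cos(ar),np.sin(ar),0]);X=np.array([0,0,-1.]);T=np.column_stack([X,np.cross(Z,X),Z])
print("t %.2f pos %s zang %.1f width %.1f F %s"%(o["t"],o["ee_pos"],np.degrees(np.arctan2(M[1,2],M[0,2])),o["width"],o["ft_force"]))
D=np.array([x,y,z])-o["ee_pos"]
print("shift now-axes cm",M.T@D/10,"after-turn axes cm",T.T@D/10,"turn deg",np.degrees(R.from_matrix(M.T@T).as_rotvec()), "xdown tilt",np.degrees(np.arccos(-M[2,0])))
E
python3 -m crank '[[[0,0,0],[-10.3,0,0],8.7],[[0,0,0],[-10.3,0,0],8.7],[[0,0,0],[-10.3,0,0],8.7],[[0,0,0],[-10.3,0,0],8.7],[[0,0,0],[-10.3,0,0],8.7]]'; python3 to.py 590.3 33.5 130 0.5
```

```text
t: 0.98
ee_pos: [217.7, -585.8, 222.6]
orientation: [0.244, 1.557, -0.243]
ft_force: [-0.0, -0.6, 0.2]
width: 86.7
t 0.97 pos [ 217.72 -585.8   222.63] zang -17.8 width 86.7 F [-0.04 -0.64  0.16]
shift now-axes cm [ 9.27 70.35 16.57] after-turn axes cm [ 9.26 61.6  37.8 ] turn deg [-18.27  -0.    -0.  ] xdown tilt 0.003259044910582616
```

```bash
python3 -m crank '[[[0,0,0],[-9.2,0,0],8.7],[[0,0,0],[-9.1,0,0],8.7],[[0,4.0,2.5],[0,0,0],8.7],[[0,4.5,2.8],[0,0,0],8.7],[[0,4.5,2.8],[0,0,0],8.7]]'; python3 to.py 590.3 33.5 130 0.5
```

```text
t: 1.6
ee_pos: [298.8, -454.3, 222.6]
orientation: [-0.002, 1.571, 0.002]
ft_force: [1.0, 0.2, 0.2]
width: 87.3
t 1.60 pos [ 298.84 -454.35  222.65] zang 0.1 width 87.3 F [0.96 0.2  0.21]
shift now-axes cm [ 9.27 48.71 29.26] after-turn axes cm [ 9.26 48.53 29.57] turn deg [-0.36  0.01  0.  ] xdown tilt 0.011547816302997685
```

```bash
python3 -m crank '[[[0,4.9,2.9],[0,0,0],8.7],[[0,4.9,2.9],[0,0,0],8.7],[[0,4.9,2.9],[0,0,0],8.7],[[0,4.9,2.9],[0,0,0],8.7],[[0,4.9,2.9],[0,0,0],8.7]]';python3 -m crank '[[[0,4.9,2.9],[0,0,0],8.7],[[0,4.9,2.9],[0,0,0],8.7],[[0,4.9,2.9],[0,0,0],8.7],[[0,4.9,2.9],[0,0,0],8.7],[[0,0,0],[0,0,0],8.7]]'; python3 to.py 590.3 33.5 130 0.5
python3 - <<'E'
from h import *
d=get_image("wrist");cv2.imwrite("pics/w1.png",d["pixels"][:,:,::-1])
E
```

```text
t: 2.22
ee_pos: [443.4, -208.5, 223.0]
orientation: [-0.003, 1.57, 0.002]
ft_force: [0.0, 0.2, -0.8]
width: 86.8
t: 2.85
ee_pos: [559.5, -10.7, 222.8]
orientation: [-0.006, 1.57, 0.006]
ft_force: [-0.0, 0.9, -0.3]
width: 86.9
t 2.85 pos [559.52 -10.67 222.75] zang 0.4 width 86.9 F [-0.03  0.89 -0.34]
shift now-axes cm [9.28 4.39 3.1 ] after-turn axes cm [9.28 4.39 3.12] turn deg [-0.06  0.07 -0.02] xdown tilt 0.07143132119235625
```

View pics/w1.png

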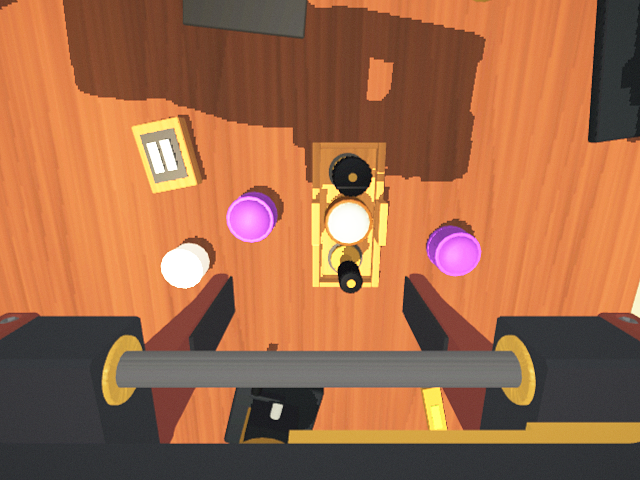

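The wrist view shows the rack upright at (348,215), the wide button at (352,177) and the slim button at (351,284). I'll cross-check positions from this view.

Run:
```python
from h import *
np.set_printoptions(precision=1,suppress=True)
d=get_image("wrist")
print(crop(d,300,130,400,300,"pics/w2.png",3))
print(onz(d,352.5,177,66),onz(d,351,284,82),onz(d,348,222,48))
for p in [(312.5,142),(385,142),(379,287),(313,287)]: print(onz(d,*p,20))
```

```text
3
[590.1  32.   66. ] [590.5 -67.   82. ] [588.9 -14.4  48. ]
[552.6  62.7  20. ]
[626.7  63.3  20. ]
[629.4 -97.   20. ]
[553.6 -97.5  20. ]
```

View pics/w2.png

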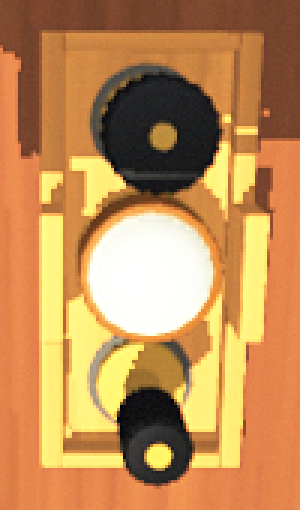

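```bash
python3 -m crank '[[[0,4.35,3.1],[0,0,0],8.7],[[4,0,0],[0,0,0],8.7],[[5,0,0],[0,0,0],8.7],[[4,0,0],[0,0,0],8.7],[[0,0,0],[0,0,0],8.7]]'; python3 to.py 590.2 33 34 0.5
python3 - <<'E'
from h import *
d=get_image("wrist");cv2.imwrite("pics/w3.png",d["pixels"][:,:,::-1])
E
```

```text
t: 3.58
ee_pos: [585.7, 28.2, 90.1]
orientation: [-0.001, 1.578, 0.001]
ft_force: [-0.1, 0.3, -0.5]
width: 87.2
t 3.58 pos [585.75  28.25  90.09] zang 0.1 width 87.2 F [-0.11  0.28 -0.48]
shift now-axes cm [5.61 0.48 0.48] after-turn axes cm [5.61 0.47 0.45] turn deg [-0.43 -0.39  0.02] xdown tilt 0.38843274032217057
```

View pics/w3.png

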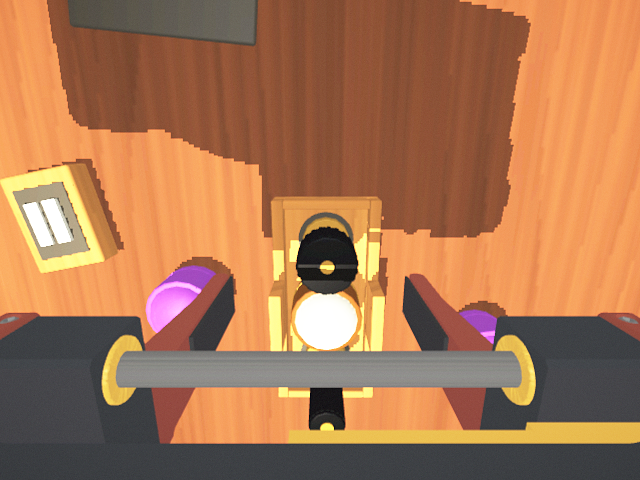

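The wide knob is at (327,260), and my position is short by 4.8 mm in each horizontal axis. I'll correct that, then descend.

```bash
python3 -m crank '[[[0,0.48,0.46],[-0.4,-0.4,0],8.7],[[2,0,0],[0,0,0],8.7],[[2,0,0],[0,0,0],8.7],[[1.2,0,0],[0,0,0],8.7],[[0,0,0],[0,0,0],8.7]]'; python3 to.py 590.2 33 34 0.5
```

```text
t: 4.25
ee_pos: [592.6, 34.7, 39.1]
orientation: [-0.008, 1.567, 0.008]
ft_force: [-0.0, -0.3, 0.7]
width: 87.4
t 4.25 pos [592.58  34.7   39.05] zang 0.6 width 87.4 F [-0.01 -0.33  0.66]
shift now-axes cm [ 0.5  -0.17 -0.24] after-turn axes cm [ 0.51 -0.17 -0.24] turn deg [0.09 0.23 0.01] xdown tilt 0.23475179240104238
```

```bash
python3 -m crank '[[[0.5,-0.17,-0.24],[0,0,0],8.7],[[0,0,0],[0,0,0],8.7],[[0,0,0],[0,0,0],8.7]]'; python3 to.py 590.2 33 34 0.5
python3 - <<'E'
from h import *
d=get_image("wrist");cv2.imwrite("pics/w4.png",d["pixels"][:,:,::-1])
E
```

```text
t: 4.62
ee_pos: [591.6, 32.9, 36.0]
orientation: [-0.008, 1.563, 0.008]
ft_force: [0.4, 0.2, 0.8]
width: 86.8
t 4.62 pos [591.56  32.91  35.99] zang 0.6 width 86.8 F [0.43 0.15 0.82]
shift now-axes cm [ 0.2   0.01 -0.14] after-turn axes cm [ 0.2   0.01 -0.14] turn deg [ 0.07  0.43 -0.  ] xdown tilt 0.43255433567620494
```

View pics/w4.png

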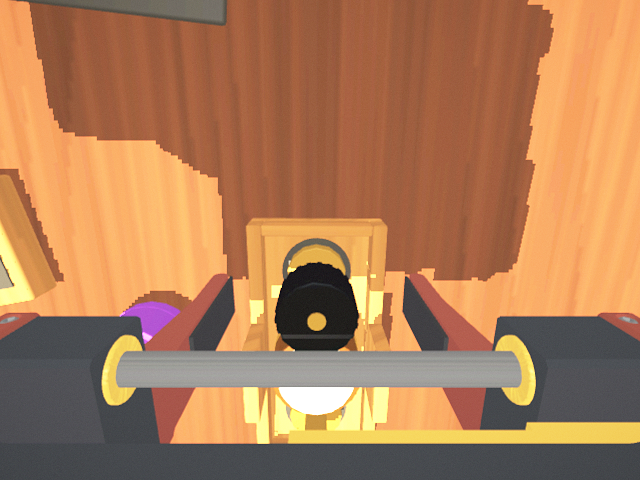

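The knob sits between the fingers, at x≈317 against a finger centre of 319. Closing now.

```bash
python3 -m crank '[[[0.15,0,-0.14],[0,0.4,0],8.7],[[0,0,0],[0,0,0],6],[[0,0,0],[0,0,0],3],[[0,0,0],[0,0,0],3],[[0,0,0],[0,0,0],3]]';python3 -m crank '[[[0,0,0],[0,0,0],3],[[0,0,0],[0,0,0],3],[[0,0,0],[0,0,0],3]]'; python3 to.py 590.2 33 34 0.5
```

```text
t: 5.3
ee_pos: [590.0, 32.9, 34.2]
orientation: [-0.008, 1.571, 0.008]
ft_force: [-0.9, -0.5, -0.1]
width: 50.6
t: 5.68
ee_pos: [590.0, 33.0, 34.2]
orientation: [-0.008, 1.571, 0.008]
ft_force: [0.4, 0.2, -0.3]
width: 35.7
t 5.67 pos [590.    32.96  34.16] zang 0.6 width 35.7 F [ 0.43  0.18 -0.33]
shift now-axes cm [0.02 0.   0.02] after-turn axes cm [0.02 0.   0.02] turn deg [0.09 0.01 0.  ] xdown tilt 0.005683092316366557
```

The grip width is 35.7 mm, as expected for the 36 mm head. Next I'll lift it and carry it to the mat.

```bash
python3 -m crank '[[[-1,0,0],[0,0,0],3],[[-2,0,0],[0,0,0],3],[[-3,0,0],[0,0,0],3],[[-3,0,0],[0,0,0],3],[[-2,0,0],[0,0,0],3]]';python3 -m crank '[[[0,1,-0.6],[0,0,0],3],[[0,2,-1.2],[0,0,0],3],[[0,3,-1.7],[0,0,0],3],[[0,3,-1.7],[0,0,0],3],[[0,3,-1.7],[0,0,0],3]]';python3 -m crank '[[[0,3,-1.7],[0,0,0],3],[[0,1.5,-0.9],[0,0,0],3],[[0,1,-0.5],[0,0,0],3],[[0,0,0],[0,0,0],3]]'; python3 to.py 487.4 208.3 33 0.5
python3 - <<'E'
from h import *
d=get_image("top");print(crop(d,115,220,375,350,"pics/t4.png"))
E
```

```text
t: 6.3
ee_pos: [590.7, 33.0, 147.3]
orientation: [-0.008, 1.568, 0.008]
ft_force: [0.1, 0.1, -1.3]
width: 35.4
t: 6.92
ee_pos: [517.1, 153.9, 143.0]
orientation: [-0.009, 1.573, 0.008]
ft_force: [-0.2, 0.1, -0.5]
width: 35.5
t: 7.42
ee_pos: [487.9, 207.3, 144.0]
orientation: [-0.009, 1.571, 0.009]
ft_force: [-0.6, -0.3, -1.1]
width: 35.5
t 7.42 pos [487.92 207.25 143.96] zang 0.6 width 35.5 F [-0.61 -0.32 -1.08]
shift now-axes cm [11.1   0.11 -0.05] after-turn axes cm [11.1   0.11 -0.05] turn deg [ 0.14 -0.01  0.01] xdown tilt 0.01781206611670666
3
```

View pics/t4.png

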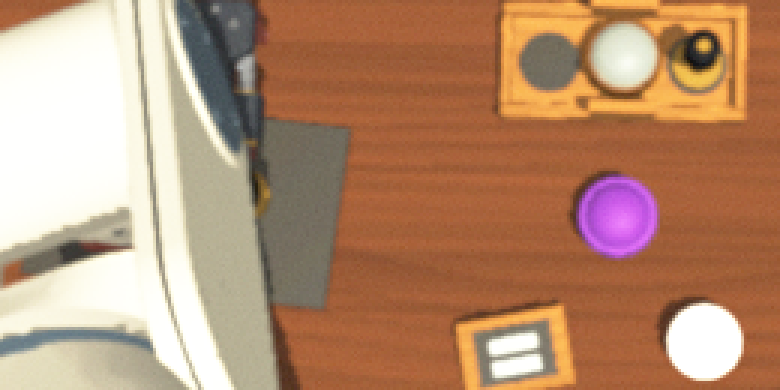

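The wide knob is out, its bare felt disc shows at crop (550,60), and the arm hides the mat from above. Lowering onto the mat.

```bash
python3 -m crank '[[[2,0.1,0],[0,0,0],3],[[3,0,0],[0,0,0],3],[[3,0,0],[0,0,0],3],[[1.8,0,0],[0,0,0],3],[[0.6,0,0],[0,0,0],3]]';python3 -m crank '[[[0,0,0],[0,0,0],3],[[0,0,0],[0,0,0],3]]'; python3 to.py 487.4 208.3 32.5 0.5
python3 - <<'E'
from h import *
d=get_image("scene");print(crop(d,360,230,560,360,"pics/s4.png"))
E
```

```text
t: 8.1
ee_pos: [488.0, 207.3, 39.2]
orientation: [-0.008, 1.572, 0.007]
ft_force: [0.3, -0.4, -0.8]
width: 35.7
t: 8.35
ee_pos: [488.9, 208.2, 41.0]
orientation: [-0.008, 1.569, 0.008]
ft_force: [-0.2, 0.2, -1.1]
width: 35.7
t 8.35 pos [488.87 208.15  41.02] zang 0.6 width 35.7 F [-0.16  0.23 -1.14]
shift now-axes cm [ 0.85  0.02 -0.15] after-turn axes cm [ 0.85  0.02 -0.15] turn deg [ 0.08  0.09 -0.03] xdown tilt 0.09181551876489888
4
```

View pics/s4.png

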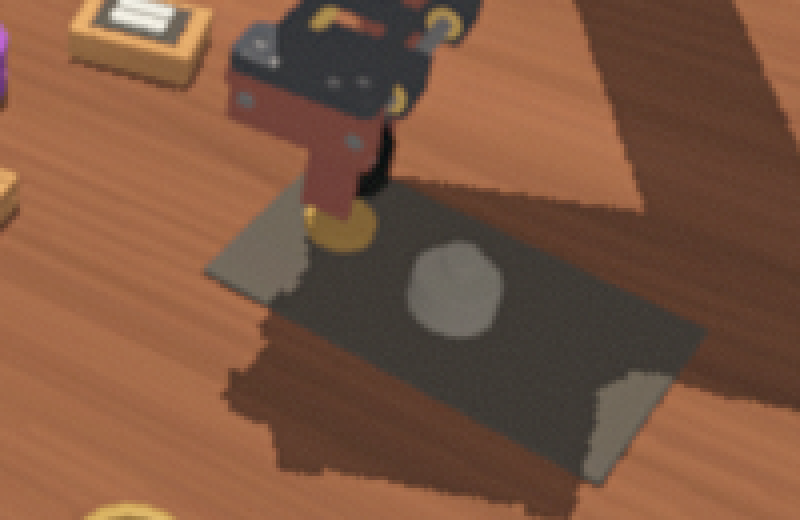

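The knob hangs about 9 mm above the mat at the intended spot, well away from the weight. I'll lower it until contact.

```bash
python3 -m crank '[[[0.5,0,0],[0,0,0],3],[[0.25,0,0],[0,0,0],3],[[0,0,0],[0,0,0],3],[[0,0,0],[0,0,0],3]]'; python3 to.py 487.4 208.3 32.2 0.5
```

```text
t: 8.9
ee_pos: [488.1, 207.9, 32.6]
orientation: [-0.008, 1.571, 0.008]
ft_force: [-0.5, -0.0, -1.0]
width: 35.9
t 8.90 pos [488.13 207.91  32.63] zang 0.6 width 35.9 F [-0.5  -0.01 -0.97]
shift now-axes cm [ 0.04  0.04 -0.07] after-turn axes cm [ 0.04  0.04 -0.07] turn deg [ 0.09 -0.    0.  ] xdown tilt 0.004888063128575534
```

```bash
python3 -m crank '[[[0.05,0,0],[0,0,0],3],[[0.05,0,0],[0,0,0],3],[[0,0,0],[0,0,0],3]]'; python3 to.py 487.4 208.3 32.2 0.5
```

```text
t: 9.28
ee_pos: [488.3, 208.0, 32.1]
orientation: [-0.008, 1.571, 0.008]
ft_force: [-1.4, -0.7, 4.3]
width: 35.6
t 9.28 pos [488.26 207.98  32.08] zang 0.6 width 35.6 F [-1.44 -0.75  4.3 ]
shift now-axes cm [-0.01  0.03 -0.09] after-turn axes cm [-0.01  0.03 -0.09] turn deg [ 0.09  0.01 -0.  ] xdown tilt 0.013264313291444774
```

Contact at TCP z=32.1, as predicted. Next I'll release and rise.

```bash
python3 -m crank '[[[0,0,0],[0,0,0],4.5],[[0,0,0],[0,0,0],6],[[0,0,0],[0,0,0],7.5],[[0,0,0],[0,0,0],7.5],[[-1,0,0],[0,0,0],7.5]]';python3 -m crank '[[[-3,0,0],[0,0,0],8.7],[[-3,0,0],[0,0,0],8.7],[[-3,0,0],[0,0,0],8.7],[[-3,0,0],[0,0,0],8.7],[[0,0,0],[0,0,0],8.7]]'; python3 to.py 590.3 -65.5 160 0.6
```

```text
t: 9.9
ee_pos: [487.6, 207.7, 41.4]
orientation: [-0.009, 1.572, 0.008]
ft_force: [-0.1, 0.4, -0.9]
width: 74.6
t: 10.52
ee_pos: [489.7, 208.5, 164.4]
orientation: [-0.006, 1.566, 0.01]
ft_force: [-0.2, 0.3, -0.6]
width: 86.7
t 10.53 pos [489.7  208.54 164.42] zang 0.6 width 86.7 F [-0.24  0.35 -0.57]
shift now-axes cm [  0.44 -27.51   9.78] after-turn axes cm [  0.44 -27.51   9.77] turn deg [-0.02  0.28 -0.11] xdown tilt 0.30474707049608013
```

```bash
python3 -m crank '[[[0,-3.5,1.2],[0,0.2,0],8.7],[[0,-5,1.8],[0,0,0],8.7],[[0,-5,1.8],[0,0,0],8.7],[[0,-5,1.8],[0,0,0],8.7],[[0,-5,1.8],[0,0,0],8.7]]';python3 -m crank '[[[0,-4,1.4],[0,0,0],8.7],[[0,0,0],[0,0,0],8.7],[[0,0,0],[0,0,0],8.7]]'; python3 to.py 590.3 -65.5 45 0.6
python3 - <<'E'
from h import *
d=get_image("wrist");cv2.imwrite("pics/w5.png",d["pixels"][:,:,::-1])
d=get_image("scene");print(crop(d,360,230,560,360,"pics/s5.png"))
E
```

```text
t: 11.15
ee_pos: [574.3, -27.9, 160.5]
orientation: [-0.008, 1.576, 0.008]
ft_force: [0.4, 0.2, -0.0]
width: 87.3
t: 11.52
ee_pos: [588.0, -65.6, 160.5]
orientation: [-0.007, 1.576, 0.008]
ft_force: [-0.8, 0.5, -0.4]
width: 87.3
t 11.53 pos [588.01 -65.61 160.48] zang 0.6 width 87.3 F [-0.82  0.5  -0.39]
shift now-axes cm [11.55  0.    0.29] after-turn axes cm [11.55  0.01  0.23] turn deg [-0.04 -0.31 -0.03] xdown tilt 0.30880983317274197
4
```

View pics/w5.png

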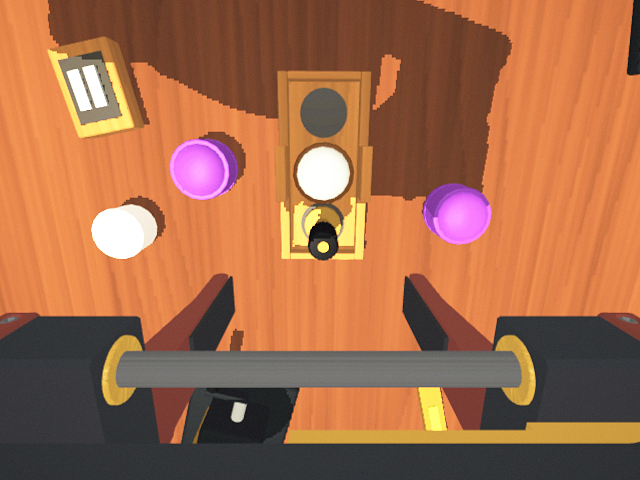

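View pics/s5.png

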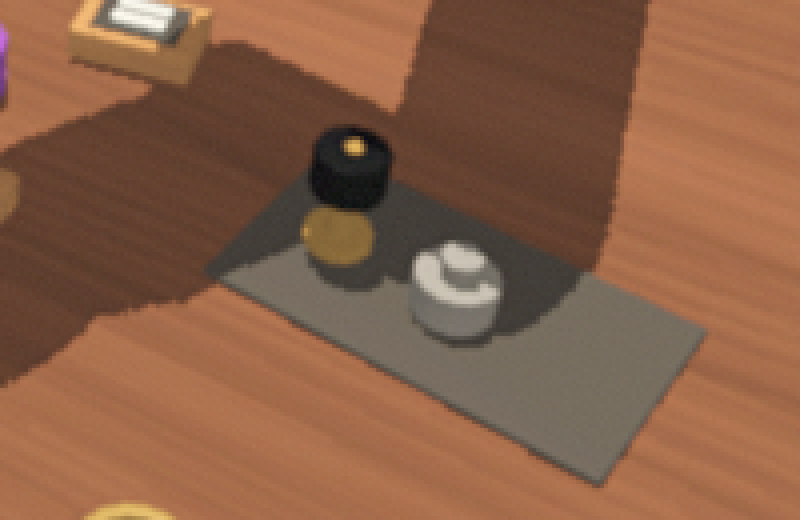

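The wide knob stands upright on the mat clear of the weight, with its button at crop (355,147). The slim button is at wrist (323,247). Descending on it.

```bash
python3 - <<'E'
from h import *
d=get_image("wrist");print(onz(d,323,247,82))
E
python3 -m crank '[[[2,0,0.2],[0,-0.3,0],8.7],[[3,0,0],[0,0,0],8.7],[[3,0,0],[0,0,0],8.7],[[0,0,0],[0,0,0],8.7],[[0,0,0],[0,0,0],8.7]]'; python3 to.py 590.3 -65.5 45 0.6
```

```text
[591.95289167 -64.11719992  82.        ]
t: 12.3
ee_pos: [591.5, -65.5, 82.3]
orientation: [-0.009, 1.568, 0.009]
ft_force: [0.0, 0.8, -0.5]
width: 87.4
t 12.30 pos [591.48 -65.51  82.26] zang 0.6 width 87.4 F [ 0.03  0.75 -0.47]
shift now-axes cm [ 3.73  0.   -0.13] after-turn axes cm [ 3.73  0.   -0.12] turn deg [0.04 0.15 0.01] xdown tilt 0.15025877227024773
```

```bash
python3 -m crank '[[[1.8,0.04,0],[0,0,0],8.7],[[1.7,0,0],[0,0,0],8.7],[[0.2,0,0],[0,0,0],8.7],[[0,0,0],[0,0,0],8.7],[[0,0,0],[0,0,0],8.7]]'; python3 to.py 590.6 -65.1 45 0.6
python3 - <<'E'
from h import *
d=get_image("wrist");cv2.imwrite("pics/w6.png",d["pixels"][:,:,::-1])
E
```

```text
t: 12.92
ee_pos: [591.4, -65.7, 44.7]
orientation: [-0.008, 1.568, 0.008]
ft_force: [-0.3, -0.6, -0.1]
width: 87.3
t 12.93 pos [591.37 -65.73  44.65] zang 0.6 width 87.3 F [-0.34 -0.57 -0.1 ]
shift now-axes cm [-0.03  0.06 -0.08] after-turn axes cm [-0.03  0.06 -0.08] turn deg [-0.02  0.13  0.01] xdown tilt 0.13372532112231528
```

View pics/w6.png

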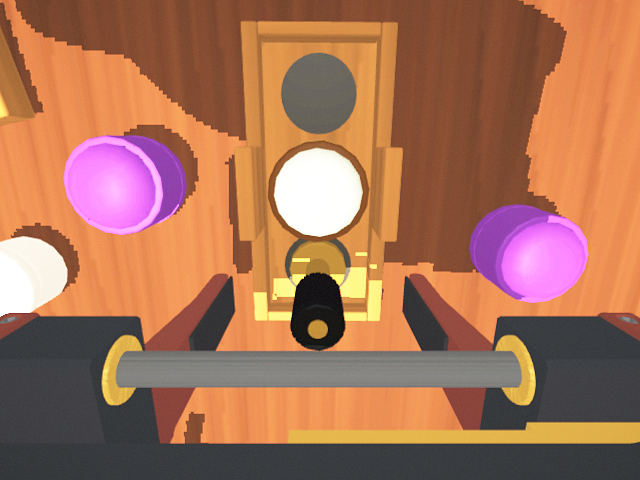

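The slim knob is centred between the fingers at (318,329). Closing.

```bash
python3 - <<'E'
from h import *
d=get_image("wrist");print(onz(d,318,329,82))
E
python3 -m crank '[[[0,0.04,-0.06],[0,0.1,0],8.7],[[0,0,0],[0,0,0],5],[[0,0,0],[0,0,0],1.6],[[0,0,0],[0,0,0],1.6],[[0,0,0],[0,0,0],1.6]]';python3 -m crank '[[[0,0,0],[0,0,0],1.6],[[0,0,0],[0,0,0],1.6],[[0,0,0],[0,0,0],1.6],[[0,0,0],[0,0,0],1.6],[[0,0,0],[0,0,0],1.6]]'; python3 to.py 590.6 -65.1 45 0.6
```

```text
[591.73421078 -64.58353803  82.        ]
t: 13.65
ee_pos: [590.4, -65.3, 44.3]
orientation: [-0.008, 1.571, 0.008]
ft_force: [0.4, -0.1, -0.1]
width: 50.5
t: 14.28
ee_pos: [590.4, -65.2, 44.3]
orientation: [-0.008, 1.571, 0.008]
ft_force: [0.2, -0.3, -0.4]
width: 21.3
t 14.28 pos [590.4  -65.23  44.3 ] zang 0.6 width 21.3 F [ 0.17 -0.3  -0.4 ]
shift now-axes cm [-0.07  0.01  0.02] after-turn axes cm [-0.07  0.01  0.02] turn deg [-0.01 -0.   -0.  ] xdown tilt 0.00510837066805904
```

```bash
python3 -m crank '[[[-1,0,0],[0,0,0],1.6],[[-2.5,0,0],[0,0,0],1.6],[[-3.5,0,0],[0,0,0],1.6],[[-3.5,0,0],[0,0,0],1.6],[[-1.5,0,0],[0,0,0],1.6]]';python3 -m crank '[[[0,2,-0.4],[0,0,0],1.6],[[0,3,-0.7],[0,0,0],1.6],[[0,3.5,-0.8],[0,0,0],1.6],[[0,4,-0.9],[0,0,0],1.6],[[0,4,-0.9],[0,0,0],1.6]]';python3 -m crank '[[[0,4,-0.9],[0,0,0],1.6],[[0,4,-0.9],[0,0,0],1.6],[[0,4,-0.9],[0,0,0],1.6],[[0,4,-0.9],[0,0,0],1.6],[[0,3,-0.7],[0,0,0],1.6]]';  python3 to.py 499.1 327.7 43.5 0.5
```

```text
t: 14.9
ee_pos: [591.5, -65.4, 166.9]
orientation: [-0.008, 1.567, 0.008]
ft_force: [0.6, 0.4, -1.4]
width: 21.6
t: 15.52
ee_pos: [549.6, 101.4, 162.5]
orientation: [-0.008, 1.574, 0.008]
ft_force: [0.7, 0.2, -1.1]
width: 21.7
t: 16.15
ee_pos: [504.3, 290.8, 162.4]
orientation: [-0.01, 1.574, 0.008]
ft_force: [0.4, -0.3, -1.8]
width: 21.6
t 16.15 pos [504.28 290.82 162.43] zang 0.7 width 21.6 F [ 0.4  -0.32 -1.84]
shift now-axes cm [11.89  3.71 -0.44] after-turn axes cm [11.89  3.69 -0.49] turn deg [ 0.16 -0.17  0.07] xdown tilt 0.1864276839618938
```

```bash
python3 -m crank '[[[0,0,0],[0,0,0],1.6],[[0,0,0],[0,0,0],1.6]]';  python3 to.py 499.1 327.7 43.5 0.5
```

```text
t: 16.4
ee_pos: [505.7, 288.6, 163.1]
orientation: [-0.01, 1.573, 0.008]
ft_force: [-0.0, -0.3, -2.0]
width: 21.6
t 16.40 pos [505.66 288.59 163.14] zang 0.6 width 21.6 F [-0.02 -0.35 -2.  ]
shift now-axes cm [11.96  3.93 -0.59] after-turn axes cm [11.96  3.92 -0.62] turn deg [ 0.13 -0.12  0.07] xdown tilt 0.13852181985588982
```

```bash
python3 -m crank '[[[0,2,-0.3],[0,0,0],1.6],[[0,1.9,-0.3],[0,0,0],1.6],[[1,0,0],[0,0,0],1.6],[[0,0,0],[0,0,0],1.6],[[0,0,0],[0,0,0],1.6]]';  python3 to.py 499.1 327.7 43.5 0.5
python3 - <<'E'
from h import *
d=get_image("scene");print(crop(d,360,180,560,360,"pics/s6.png",3))
E
```

```text
t: 17.02
ee_pos: [500.3, 327.4, 154.0]
orientation: [-0.008, 1.571, 0.007]
ft_force: [-0.7, -0.9, -0.9]
width: 21.3
t 17.02 pos [500.3  327.38 154.02] zang 0.6 width 21.3 F [-0.73 -0.95 -0.92]
shift now-axes cm [11.05  0.04 -0.11] after-turn axes cm [11.05  0.03 -0.12] turn deg [ 0.07 -0.04  0.03] xdown tilt 0.0456121598097063
3
```

View pics/s6.png

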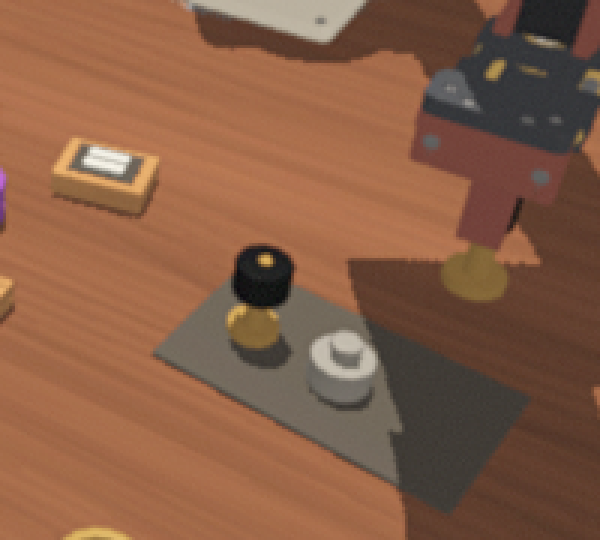

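The slim knob hangs above the far end of the mat. Lowering it.

```bash
python3 -m crank '[[[2,0,-0.1],[0,0,0],1.6],[[2.5,0,0],[0,0,0],1.6],[[2.5,0,0],[0,0,0],1.6],[[2.5,0,0],[0,0,0],1.6],[[0.7,0,0],[0,0,0],1.6]]';python3 -m crank '[[[0,0,0],[0,0,0],1.6],[[0,0,0],[0,0,0],1.6]]';  python3 to.py 499.1 327.7 42.5 0.5
```

```text
t: 17.7
ee_pos: [498.8, 327.0, 51.1]
orientation: [-0.009, 1.573, 0.007]
ft_force: [-0.1, 0.4, -0.7]
width: 21.2
t: 17.95
ee_pos: [500.1, 328.2, 53.4]
orientation: [-0.007, 1.569, 0.009]
ft_force: [0.2, -0.5, -0.2]
width: 21.4
t 17.95 pos [500.14 328.2   53.4 ] zang 0.6 width 21.4 F [ 0.22 -0.53 -0.17]
shift now-axes cm [ 1.09 -0.05 -0.11] after-turn axes cm [ 1.09 -0.05 -0.1 ] turn deg [ 0.08  0.08 -0.05] xdown tilt 0.09675883024865564
```

```bash
python3 -m crank '[[[0.6,0,-0.1],[0,0,0],1.6],[[0.4,0,0],[0,0,0],1.6],[[0.06,0,0],[0,0,0],1.6],[[0,0,0],[0,0,0],1.6],[[0,0,0],[0,0,0],1.6]]';  python3 to.py 499.1 327.7 42.3 0.5
```

```text
t: 18.58
ee_pos: [498.7, 327.9, 42.1]
orientation: [-0.008, 1.57, 0.008]
ft_force: [-0.3, -0.7, 4.0]
width: 21.5
t 18.57 pos [498.67 327.95  42.09] zang 0.6 width 21.5 F [-0.32 -0.75  3.96]
shift now-axes cm [-0.02 -0.03  0.04] after-turn axes cm [-0.02 -0.03  0.04] turn deg [ 0.09  0.03 -0.01] xdown tilt 0.030942599989430053
```

```bash
python3 -m crank '[[[0,0,0],[0,0,0],3],[[0,0,0],[0,0,0],5],[[0,0,0],[0,0,0],6],[[0,0,0],[0,0,0],6],[[-1,0,0],[0,0,0],6]]';python3 -m crank '[[[-3,0,0],[0,0,0],8.7],[[-3,0,0],[0,0,0],8.7],[[-3,0,0],[0,0,0],8.7],[[-2,0,0],[0,0,0],8.7],[[0,-2,0.4],[0,0,0],8.7]]';python3 -m crank '[[[0,-4,1],[0,0,0],8.7],[[0,-4,1],[0,0,0],8.7],[[0,-4,1],[0,0,0],8.7],[[0,-4,1],[0,0,0],8.7],[[0,-4,1],[0,0,0],8.7]]'; python3 -m crank '[[[0,-4,1],[0,0,0],8.7],[[0,-4,1],[0,0,0],8.7],[[0,-2,0.5],[0,0,0],8.7],[[0,0,0],[0,0,0],8.7],[[0,0,0],[0,0,0],8.7]]'; python3 to.py 590 -15.5 150 0.5
python3 - <<'E'
from h import *
d=get_image("scene");print(crop(d,360,210,560,360,"pics/s7.png"))
d=get_image("top");print(crop(d,115,240,245,330,"pics/t7.png"))
E
```

```text
t: 19.2
ee_pos: [497.9, 327.5, 51.4]
orientation: [-0.009, 1.572, 0.007]
ft_force: [0.2, 0.5, 0.6]
width: 59.9
t: 19.82
ee_pos: [503.7, 308.7, 163.9]
orientation: [-0.008, 1.567, 0.011]
ft_force: [0.3, -0.5, -0.8]
width: 86.8
t: 20.45
ee_pos: [553.9, 105.7, 160.7]
orientation: [-0.008, 1.573, 0.007]
ft_force: [0.0, 0.2, -0.3]
width: 86.9
t: 21.08
ee_pos: [580.1, 9.4, 161.4]
orientation: [-0.008, 1.572, 0.008]
ft_force: [0.4, -0.2, -0.1]
width: 86.8
t 21.07 pos [580.12   9.38 161.42] zang 0.6 width 86.8 F [ 0.35 -0.16 -0.06]
shift now-axes cm [ 1.14 -2.5   0.96] after-turn axes cm [ 1.14 -2.5   0.97] turn deg [ 0.1  -0.05 -0.02] xdown tilt 0.051700533286314236
4
6
```

View pics/s7.png

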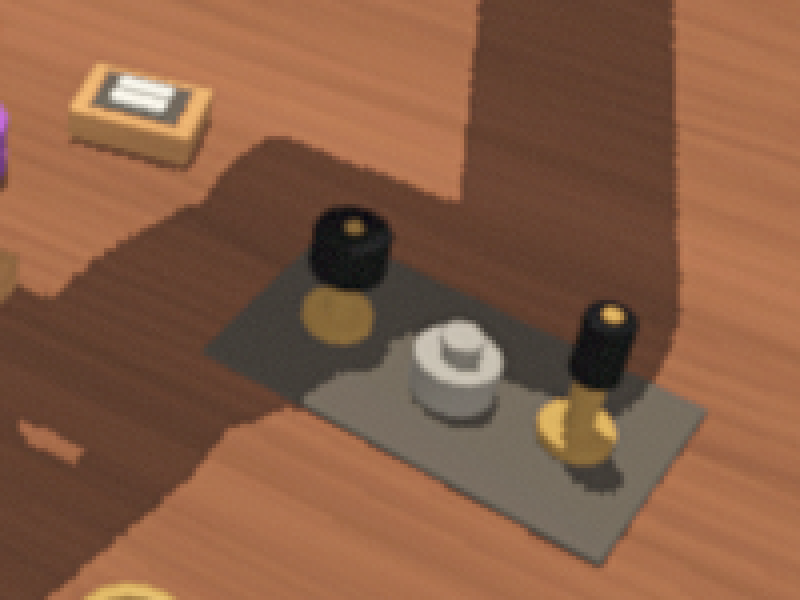

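View pics/t7.png

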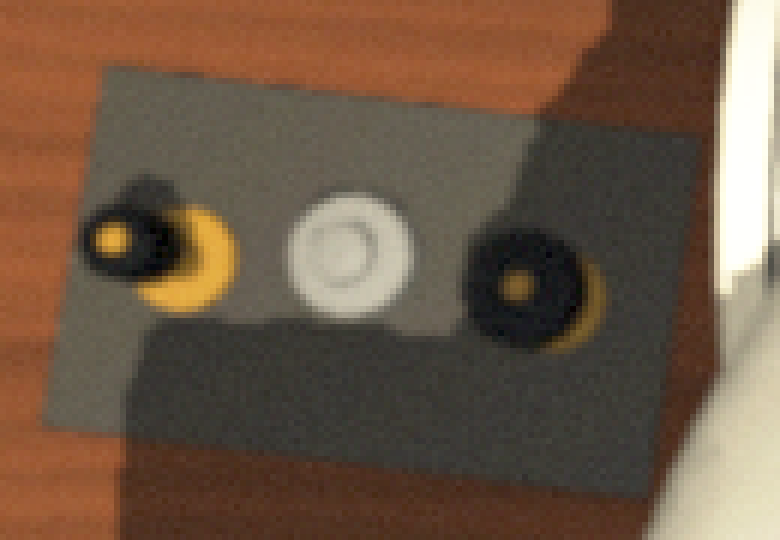

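Both knobs stand upright on the mat and the weight is untouched. Next I'll turn the jaws to the rack's y for the magnifier.

```bash
python3 -m crank '[[[0,-2.5,1.0],[0,0,0],8.7],[[0,0,0],[10,0,0],8.7],[[0,0,0],[10,0,0],8.7],[[0,0,0],[10,0,0],8.7],[[0,0,0],[10,0,0],8.7]]';python3 -m crank '[[[0,0,0],[10,0,0],8.7],[[0,0,0],[10,0,0],8.7],[[0,0,0],[10,0,0],8.7],[[0,0,0],[10,0,0],8.7],[[0,0,0],[10,0,0],8.7]]';python3 -m crank '[[[0,0,0],[0,0,0],8.7],[[0,0,0],[0,0,0],8.7]]'; python3 to.py 590 -15.5 100 -89.4
python3 - <<'E'
from h import *
d=get_image("wrist");cv2.imwrite("pics/w8.png",d["pixels"][:,:,::-1])
E
```

```text
t: 21.8
ee_pos: [590.8, -15.0, 161.8]
orientation: [0.542, 1.502, -0.541]
ft_force: [-0.1, -0.7, -0.1]
width: 87.0
t: 22.42
ee_pos: [590.7, -14.9, 161.8]
orientation: [1.205, 1.212, -1.205]
ft_force: [-0.8, -0.5, 0.1]
width: 86.9
t: 22.68
ee_pos: [590.9, -15.6, 161.8]
orientation: [1.198, 1.216, -1.199]
ft_force: [0.8, 0.0, -0.2]
width: 86.9
t 22.68 pos [590.85 -15.6  161.77] zang -89.2 width 86.9 F [ 0.78  0.02 -0.18]
shift now-axes cm [ 6.18 -0.08 -0.01] after-turn axes cm [ 6.18 -0.08 -0.01] turn deg [0.23 0.   0.  ] xdown tilt 0.0031796282107942582
```

View pics/w8.png

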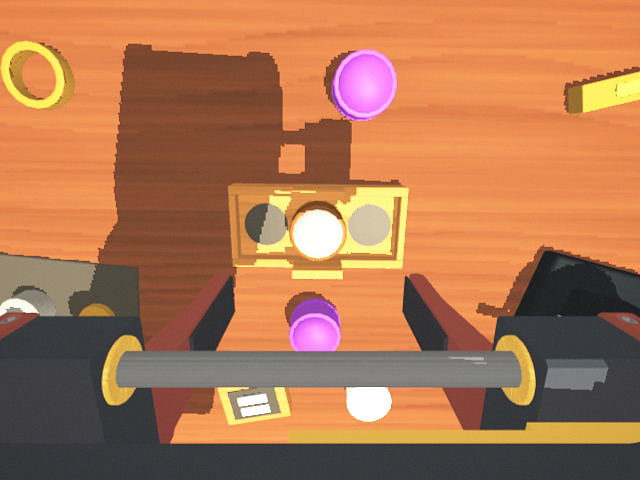

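The magnifier is at wrist (318,233), with a bare felt disc on each side at (266,223) and (369,225). I'll compute the axis.

Run:
```python
from h import *
np.set_printoptions(precision=1,suppress=True)
d=get_image("wrist")
print(crop(d,220,170,420,290,"pics/w9.png"))
hsv=cv2.cvtColor(d["pixels"],cv2.COLOR_RGB2HSV)
m=((hsv[...,1]<60)&(hsv[...,2]>150)).astype(np.uint8);k=np.zeros_like(m);k[195:270,285:350]=m[195:270,285:350]
c=max(cv2.findContours(k,0,1)[0],key=cv2.contourArea);(u,v),r=cv2.minEnclosingCircle(c);print(u,v,r,onz(d,u,v,44),onz(d,u-r,v,42),onz(d,u+r,v,42))
for p in [(266,224),(369,225)]: print(onz(d,*p,6.5))
```

```text
4
317.40411376953125 233.29452514648438 24.830551147460938 [592.8 -15.4  44. ] [592.    5.7  42. ] [592.6 -36.5  42. ]
[591.5  33.4   6.5]
[591.9 -64.3   6.5]
```

View pics/w9.png

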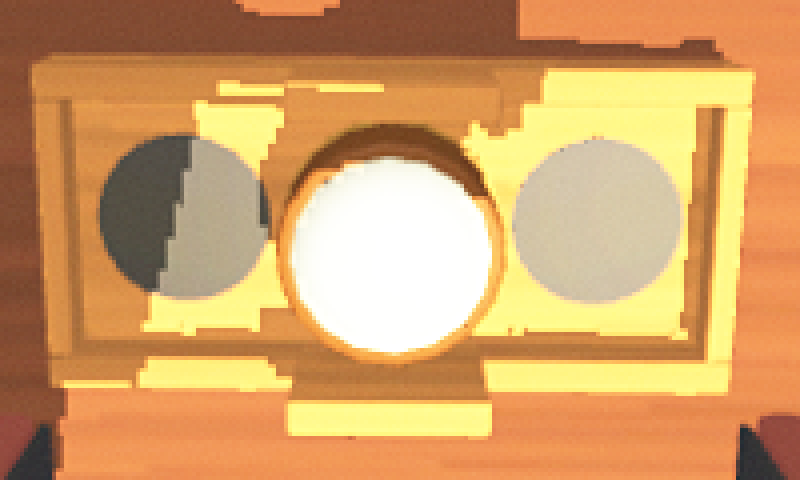

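```bash
python3 -m crank '[[[2,0,0],[0.2,0,0],8.7],[[3,0,0],[0,0,0],8.7],[[3,0,0],[0,0,0],8.7],[[2.5,0,0],[0,0,0],8.7],[[1.5,0,0],[0,0,0],8.7]]';python3 -m crank '[[[0,0,0],[0,0,0],8.7],[[0,0,0],[0,0,0],8.7]]'; python3 to.py 590.4 -15.5 12 -89.4
python3 - <<'E'
from h import *
d=get_image("wrist");cv2.imwrite("pics/w10.png",d["pixels"][:,:,::-1])
E
```

```text
t: 23.4
ee_pos: [590.4, -16.2, 40.5]
orientation: [1.203, 1.214, -1.204]
ft_force: [0.5, 0.4, 1.6]
width: 86.7
t: 23.65
ee_pos: [591.6, -16.3, 42.6]
orientation: [1.205, 1.212, -1.203]
ft_force: [-0.2, 0.1, -0.5]
width: 87.2
t 23.65 pos [591.64 -16.26  42.55] zang -89.6 width 87.2 F [-0.23  0.07 -0.48]
shift now-axes cm [ 3.06 -0.13 -0.08] after-turn axes cm [ 3.06 -0.12 -0.08] turn deg [-0.2   0.   -0.07] xdown tilt 0.07448193411998433
```

View pics/w10.png

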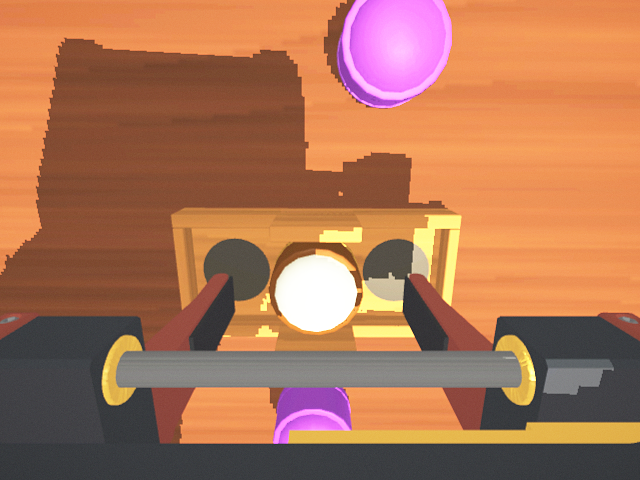

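The magnifier is centred between the fingers, so I'll continue down.

```bash
python3 -m crank '[[[1,-0.1,-0.08],[-0.2,0,0],8.7],[[1.5,0,0],[0,0,0],8.7],[[0.5,0,0],[0,0,0],8.7],[[0,0,0],[0,0,0],8.7],[[0,0,0],[0,0,0],8.7]]'; python3 to.py 590.4 -15.5 12 -89.4
```

```text
t: 24.32
ee_pos: [590.1, -15.4, 11.8]
orientation: [1.202, 1.214, -1.202]
ft_force: [-0.0, 0.1, -0.1]
width: 86.9
t 24.32 pos [590.09 -15.44  11.8 ] zang -89.4 width 86.9 F [-0.02  0.07 -0.09]
shift now-axes cm [-0.02  0.03  0.01] after-turn axes cm [-0.02  0.03  0.01] turn deg [-0.01  0.   -0.01] xdown tilt 0.008309777327299093
```

```bash
python3 -m crank '[[[0,0,0],[0,0,0],6.5],[[0,0,0],[0,0,0],4.5],[[0,0,0],[0,0,0],4.5],[[0,0,0],[0,0,0],4.5],[[0,0,0],[0,0,0],4.5]]';python3 -m crank '[[[0,0,0],[0,0,0],4.5],[[0,0,0],[0,0,0],4.5]]'; python3 to.py 501.6 -277.3 160 -89.4
```

```text
t: 24.95
ee_pos: [590.0, -15.5, 11.8]
orientation: [1.202, 1.214, -1.202]
ft_force: [0.3, -0.2, 0.6]
width: 49.5
t: 25.2
ee_pos: [590.0, -15.5, 11.9]
orientation: [1.202, 1.214, -1.202]
ft_force: [-0.5, 0.2, 2.4]
width: 49.2
t 25.20 pos [590.01 -15.45  11.85] zang -89.4 width 49.2 F [-0.53  0.23  2.36]
shift now-axes cm [-14.82  -9.11  26.09] after-turn axes cm [-14.81  -9.12  26.09] turn deg [-0.01  0.   -0.01] xdown tilt 0.009068274632664774
```

The magnifier is gripped at 49.2 mm, against a 50 mm drum. Lifting it straight up.

```bash
python3 -m crank '[[[-0.5,0,0],[0,0,0],4.5],[[-1.5,0,0],[0,0,0],4.5],[[-2,0,0],[0,0,0],4.5],[[-3,0,0],[0,0,0],4.5],[[-3,0,0],[0,0,0],4.5]]';python3 -m crank '[[[-3,0,0],[0,0,0],4.5],[[-2.5,0,0],[0,0,0],4.5],[[0,0,0],[0,0,0],4.5],[[0,0,0],[0,0,0],4.5]]'; python3 to.py 501.6 -277.3 160 -89.4
python3 - <<'E'
from h import *
np.set_printoptions(precision=1,suppress=True)
d=get_image("scene");cv2.imwrite("pics/s8.png",d["pixels"][:,:,::-1])
hsv=cv2.cvtColor(d["pixels"],cv2.COLOR_RGB2HSV);m=((hsv[...,1]>100)&(hsv[...,2]>90)&(hsv[...,0]>14)&(hsv[...,0]<35)).astype(np.uint8)
k=np.zeros_like(m);k[165:200,225:285]=m[165:200,225:285]
c=max(cv2.findContours(k,0,1)[0],key=cv2.contourArea)
print(cv2.boundingRect(c))
e=cv2.fitEllipse(c);print(e,onz(d,*e[0],100))
E
```

```text
t: 25.82
ee_pos: [590.2, -15.4, 114.1]
orientation: [1.202, 1.213, -1.201]
ft_force: [-0.0, 0.8, -0.7]
width: 49.5
t: 26.32
ee_pos: [589.5, -15.4, 166.6]
orientation: [1.202, 1.214, -1.202]
ft_force: [0.1, -0.0, -0.6]
width: 49.3
t 26.32 pos [589.48 -15.43 166.63] zang -89.4 width 49.3 F [ 0.05 -0.05 -0.61]
shift now-axes cm [ 0.67 -9.06 26.1 ] after-turn axes cm [ 0.66 -9.06 26.09] turn deg [-0.01  0.    0.01] xdown tilt 0.013487304987886962
(236, 173, 36, 21)
((253.69773864746094, 182.5834197998047), (19.559106826782227, 36.67144775390625), 85.09783935546875) [ 506.8 -273.6  100. ]
```

View pics/s8.png

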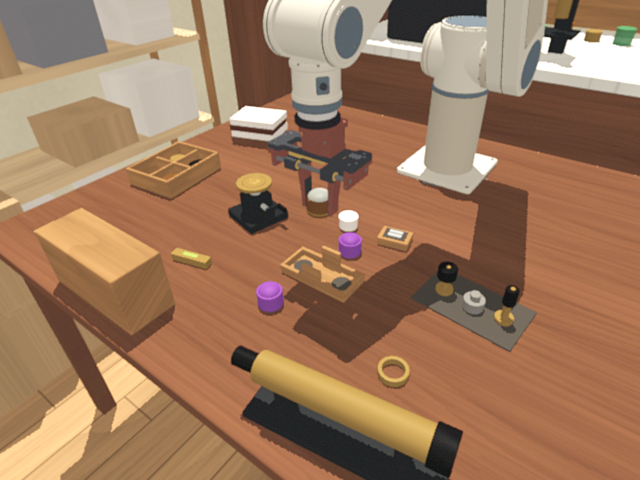

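The magnifier is held upright and clear of the rack. In the scene image the stage is at (254,183), which gives (507,-274). That includes the visible rim, so it leans towards the camera. I'll use (502.5,-276.5), mostly from the top view, and carry it over.

```bash
python3 -m crank '[[[0,-0.7,2],[0,0,0],4.5],[[0,-1.2,3.5],[0,0,0],4.5],[[0,-1.2,3.5],[0,0,0],4.5],[[0,-1.2,3.5],[0,0,0],4.5],[[0,-1.2,3.5],[0,0,0],4.5]]';python3 -m crank '[[[0,-1.2,3.5],[0,0,0],4.5],[[0,-1.2,3.5],[0,0,0],4.5],[[0,-0.8,2],[0,0,0],4.5],[[0,0,0],[0,0,0],4.5],[[0,0,0],[0,0,0],4.5]]'; python3 to.py 502.5 -276.5 120 -89.4
python3 - <<'E'
from h import *
d=get_image("wrist");cv2.imwrite("pics/w11.png",d["pixels"][:,:,::-1])
d=get_image("scene");print(crop(d,180,120,340,240,"pics/s9.png"))
E
```

```text
t: 27.0
ee_pos: [534.9, -177.9, 165.8]
orientation: [1.201, 1.215, -1.203]
ft_force: [0.5, 0.0, -2.1]
width: 49.4
t: 27.62
ee_pos: [504.9, -266.2, 166.2]
orientation: [1.202, 1.215, -1.203]
ft_force: [0.2, 0.5, -1.2]
width: 49.5
t 27.62 pos [ 504.88 -266.21  166.17] zang -89.5 width 49.5 F [ 0.22  0.5  -1.23]
shift now-axes cm [ 4.62 -0.24  1.03] after-turn axes cm [ 4.62 -0.25  1.03] turn deg [-0.05 -0.04  0.06] xdown tilt 0.07265269353833476
5
```

View pics/w11.png

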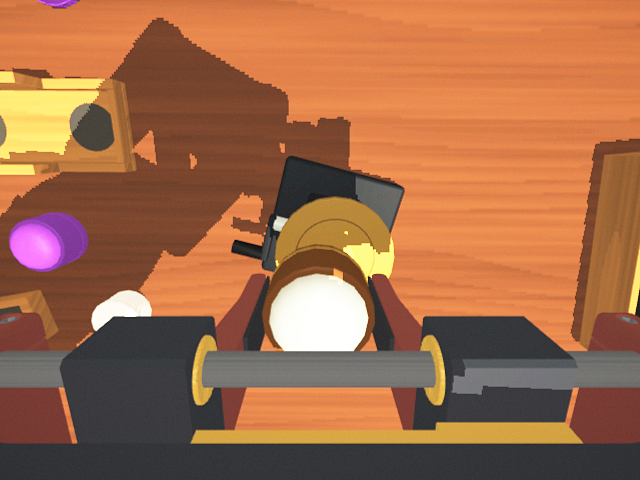

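View pics/s9.png

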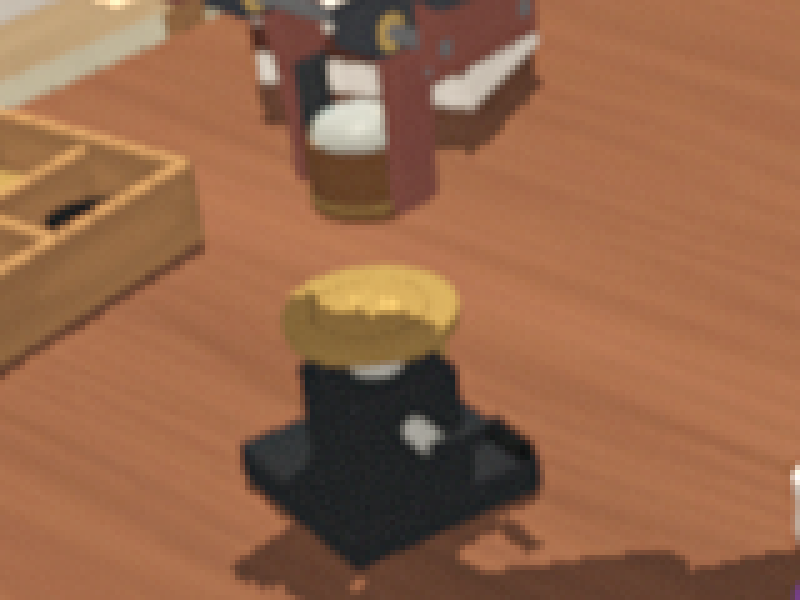

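The magnifier hangs level above the stage. In the wrist view the stage rim runs x 276–394 with its top at row 196. In the scene crop the top-face centre is about (371,306).

Run:
```python
from h import *
np.set_printoptions(precision=1,suppress=True)
d=get_image("wrist");print("wrist L,R,T",onz(d,276,250,100),onz(d,394.5,250,100),onz(d,335,196,100))
s=get_image("scene");print("scene",onz(s,253.8,180.7,100))
print("tri",tri([(s,253.8,180.7),(get_image("top"),467.5,284.0)]))
```

```text
wrist L,R,T [ 508.3 -236.5  100. ] [ 509.2 -319.2  100. ] [ 546.5 -276.7  100. ]
scene [ 500.1 -279.6  100. ]
tri [ 502.2 -277.6  101.7]
```

The stage centre is consistent across views: (502,-277.5) ±1.5 mm. Centring and descending; contact should come at TCP z≈106.

```bash
python3 -m crank '[[[0,-0.3,1.1],[0,0,0],4.5],[[1.5,0,0],[0,0,0],4.5],[[1.5,0,0],[0,0,0],4.5],[[1,0,0],[0,0,0],4.5],[[0,0,0],[0,0,0],4.5]]';python3 -m crank '[[[0,0,0],[0,0,0],4.5],[[0,0,0],[0,0,0],4.5],[[0,0,0],[0,0,0],4.5]]'; python3 to.py 502 -277.5 106 -89.4
```

```text
t: 28.5
ee_pos: [501.8, -276.8, 125.3]
orientation: [1.202, 1.217, -1.203]
ft_force: [-0.7, 0.0, -0.9]
width: 49.7
t: 28.88
ee_pos: [502.9, -277.5, 127.2]
orientation: [1.202, 1.213, -1.201]
ft_force: [0.2, -0.2, -1.0]
width: 49.4
t 28.88 pos [ 502.86 -277.47  127.19] zang -89.4 width 49.4 F [ 0.17 -0.22 -0.98]
shift now-axes cm [ 2.12 -0.09  0.  ] after-turn axes cm [ 2.12 -0.09  0.  ] turn deg [-0.01  0.03 -0.04] xdown tilt 0.04648597890271302
```

```bash
python3 -m crank '[[[0.8,-0.05,0],[0,0,0],4.5],[[0.7,0,0],[0,0,0],4.5],[[0.3,0,0],[0,0,0],4.5],[[0,0,0],[0,0,0],4.5],[[0,0,0],[0,0,0],4.5]]';python3 -m crank '[[[0.1,0,0],[0,0,0],4.5],[[0,0,0],[0,0,0],4.5],[[0,0,0],[0,0,0],4.5]]'; python3 to.py 502 -277.5 105.8 -89.4
```

```text
t: 29.5
ee_pos: [502.2, -277.4, 108.8]
orientation: [1.202, 1.214, -1.202]
ft_force: [0.6, 0.3, -0.9]
width: 49.7
t: 29.88
ee_pos: [502.2, -277.4, 107.8]
orientation: [1.202, 1.214, -1.202]
ft_force: [-0.2, -0.9, -1.2]
width: 49.5
t 29.88 pos [ 502.16 -277.39  107.83] zang -89.4 width 49.5 F [-0.25 -0.91 -1.24]
shift now-axes cm [ 0.2  -0.02  0.01] after-turn axes cm [ 0.2  -0.02  0.01] turn deg [-0.02  0.01 -0.01] xdown tilt 0.010659147209488896
```

```bash
python3 -m crank '[[[0.1,0,0],[0,0,0],4.5],[[0.05,0,0],[0,0,0],4.5],[[0.05,0,0],[0,0,0],4.5],[[0,0,0],[0,0,0],4.5],[[0,0,0],[0,0,0],4.5]]'; python3 to.py 502 -277.5 105.8 -89.4
python3 - <<'E'
from h import *
d=get_image("scene");print(crop(d,180,120,340,240,"pics/s10.png"))
E
```

```text
t: 30.5
ee_pos: [502.1, -277.3, 105.8]
orientation: [1.202, 1.214, -1.202]
ft_force: [-0.8, 0.8, 0.8]
width: 49.3
t 30.50 pos [ 502.1  -277.35  105.82] zang -89.4 width 49.3 F [-0.76  0.79  0.78]
shift now-axes cm [ 0.   -0.01  0.02] after-turn axes cm [ 0.   -0.01  0.02] turn deg [-0.01  0.   -0.  ] xdown tilt 0.0010894961309193413
5
```

View pics/s10.png

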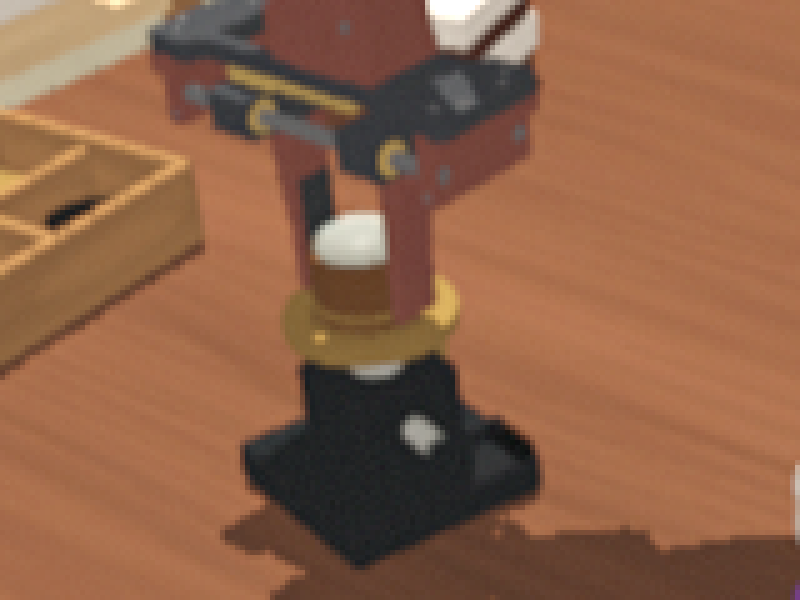

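The magnifier rests on the stage: contact force has appeared and z is as predicted. One more 0.3 mm down, then release.

```bash
python3 -m crank '[[[0.03,0,0],[0,0,0],4.5],[[0,0,0],[0,0,0],4.5]]';python3 -m crank '[[[0,0,0],[0,0,0],5.3],[[0,0,0],[0,0,0],6],[[0,0,0],[0,0,0],7],[[0,0,0],[0,0,0],8],[[0,0,0],[0,0,0],8.6]]';python3 -m crank '[[[-0.5,0,0],[0,0,0],8.7],[[-1.5,0,0],[0,0,0],8.7],[[-2.5,0,0],[0,0,0],8.7],[[-2.5,0,0],[0,0,0],8.7],[[0,0,0],[0,0,0],8.7]]';python3 to.py 490 0 190 0.5
python3 - <<'E'
from h import *
d=get_image("wrist");cv2.imwrite("pics/w12.png",d["pixels"][:,:,::-1])
d=get_image("scene");print(crop(d,180,120,340,240,"pics/s11.png"))
E
```

```text
t: 30.8
ee_pos: [502.1, -277.4, 105.8]
orientation: [1.202, 1.214, -1.202]
ft_force: [-0.7, 0.8, 4.7]
width: 49.8
t: 31.42
ee_pos: [502.1, -277.4, 105.4]
orientation: [1.202, 1.214, -1.202]
ft_force: [1.6, 0.6, -0.5]
width: 84.4
t: 32.05
ee_pos: [503.6, -278.2, 178.2]
orientation: [1.202, 1.209, -1.2]
ft_force: [0.9, 0.7, 0.6]
width: 86.9
t 32.05 pos [ 503.6 -278.2  178.2] zang -89.4 width 86.9 F [0.91 0.66 0.61]
shift now-axes cm [ -1.26  -1.07 -27.83] after-turn axes cm [-1.18 27.83 -1.12] turn deg [-89.91   0.32  -0.08] xdown tilt 0.2992486775800309
5
```

View pics/w12.png

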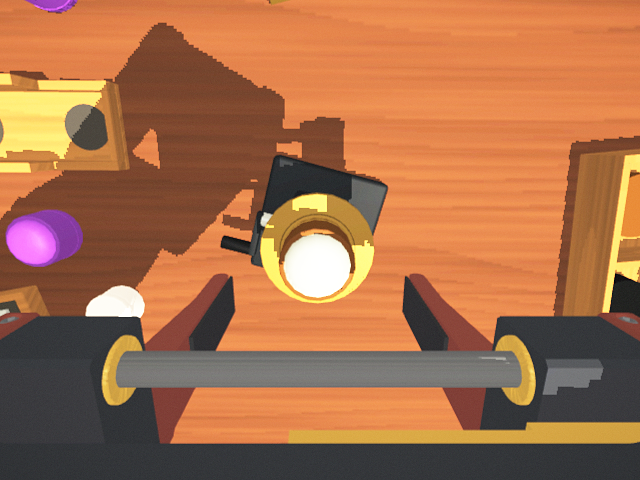

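View pics/s11.png

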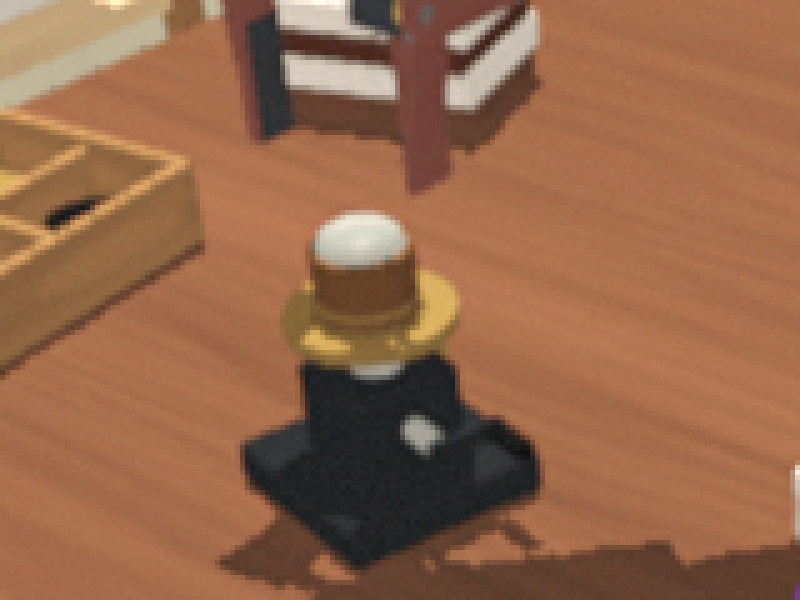

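The magnifier stands upright and released on the stage. In the wrist view its dome centre at x=317 matches the stage rim centre at x=317. I'll back off and confirm in the top view.

```bash
python3 -m crank '[[[-2,0,-1],[0,0,0],8.7],[[0,0,-4],[0,0,0],8.7],[[0,0,-4],[0,0,0],8.7],[[0,0,-4],[0,0,0],8.7],[[0,0,-4],[0,0,0],8.7]]';python3 -m crank '[[[0,0,-4],[0,0,0],8.7],[[0,0,0],[-10,0,0],8.7],[[0,0,0],[-10,0,0],8.7],[[0,0,0],[-10,0,0],8.7],[[0,0,0],[-10,0,0],8.7]]';python3 -m crank '[[[0,0,0],[-10,0,0],8.7],[[0,0,0],[-10,0,0],8.7],[[0,0,0],[-10,0,0],8.7],[[0,0,0],[-10,0,0],8.7],[[0,0,0],[-10,0,0],8.7]]';python3 to.py 488 208 170 0.6
python3 - <<'E'
from h import *
d=get_image("top");print(crop(d,400,230,520,330,"pics/t12.png"))
hsv=cv2.cvtColor(d["pixels"],cv2.COLOR_RGB2HSV);H,S,V=[hsv[...,i].astype(int) for i in range(3)]
def big(m,b):
    k=np.zeros(m.shape,np.uint8);k[b[1]:b[3],b[0]:b[2]]=m[b[1]:b[3],b[0]:b[2]];return max(cv2.findContours(k,0,1)[0],key=cv2.contourArea)
c=big((S<60)&(V>140),(435,250,500,320));(u,v),r=cv2.minEnclosingCircle(c);print("dome",u,v,r,onz(d,u,v,141))
E
```

```text
t: 32.78
ee_pos: [500.0, -105.6, 195.9]
orientation: [1.202, 1.214, -1.202]
ft_force: [0.0, -0.2, -0.5]
width: 86.9
t: 33.4
ee_pos: [499.7, -66.7, 195.9]
orientation: [0.669, 1.466, -0.669]
ft_force: [0.4, 0.3, -1.0]
width: 87.2
t: 34.02
ee_pos: [499.6, -66.8, 195.8]
orientation: [-0.013, 1.571, 0.013]
ft_force: [-0.4, -0.2, 0.8]
width: 86.8
t 34.02 pos [499.64 -66.79 195.8 ] zang 0.9 width 86.8 F [-0.37 -0.19  0.78]
shift now-axes cm [ 2.59 27.49 -0.72] after-turn axes cm [ 2.58 27.49 -0.88] turn deg [ 0.33 -0.03 -0.01] xdown tilt 0.0358543321120287
6
dome 438.0 284.5 34.630287170410156 [ 496.86114218 -215.7878009   141.        ]
```

View pics/t12.png

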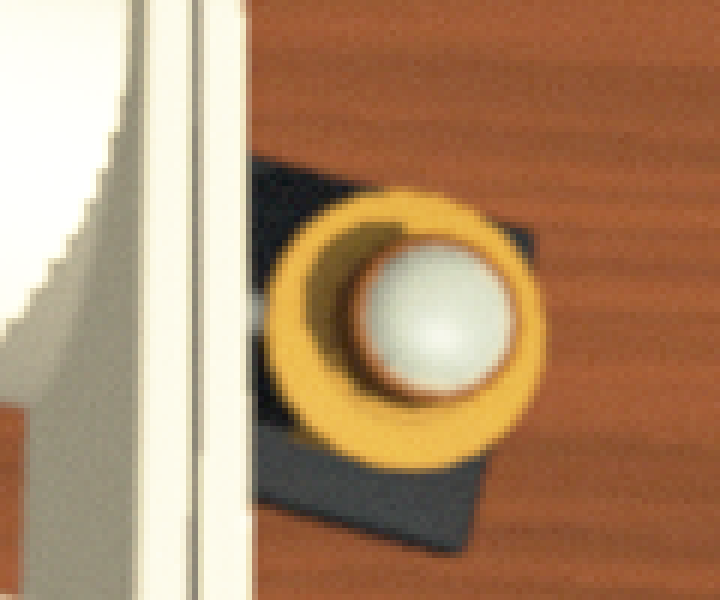

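Run:
```python
from h import *
np.set_printoptions(precision=1,suppress=True)
d=get_image("top");print("dome rim",onz(d,472.7,282.3,135),"drum outer",onz(d,400+432/6-.5,230+321/6-.5,134),"stage",onz(d,400+406/6-.5,230+330/6-.5,100))
```

```text
dome rim [ 502.6 -277.8  135. ] drum outer [ 501.4 -275.9  134. ] stage [ 501.6 -277.6  100. ]
```

The magnifier's axis is within 2 mm of the stage centre. Now I'll fetch the wide knob.

```bash
python3 -m crank '[[[0,3.5,-0.1],[0.3,0,0],8.7],[[0,4,-0.1],[0,0,0],8.7],[[0,4,-0.1],[0,0,0],8.7],[[0,4,-0.1],[0,0,0],8.7],[[0,4,-0.1],[0,0,0],8.7]]';python3 -m crank '[[[0,4,-0.1],[0,0,0],8.7],[[0,4,-0.2],[0,0,0],8.7],[[2,0,0],[0,0,0],8.7],[[3,0,0],[0,0,0],8.7],[[0,0,0],[0,0,0],8.7]]';python3 to.py 488.2 208 90 0.6
```

```text
t: 34.75
ee_pos: [493.5, 129.2, 195.8]
orientation: [-0.001, 1.571, 0.001]
ft_force: [1.0, -0.1, 0.1]
width: 86.8
t: 35.38
ee_pos: [488.6, 207.3, 144.0]
orientation: [-0.003, 1.575, 0.001]
ft_force: [-1.0, -0.4, -0.6]
width: 87.0
t 35.38 pos [488.65 207.32 143.96] zang 0.1 width 87.0 F [-0.97 -0.44 -0.65]
shift now-axes cm [ 5.4   0.08 -0.02] after-turn axes cm [ 5.4   0.07 -0.04] turn deg [-0.47 -0.24  0.09] xdown tilt 0.26149223738051286
```

```bash
python3 -m crank '[[[2,0.06,-0.02],[-0.4,-0.2,0],8.7],[[3,0,0],[0,0,0],8.7],[[0,0,0],[0,0,0],8.7],[[0,0,0],[0,0,0],8.7]]';python3 to.py 488.2 208 32.2 0.6
python3 - <<'E'
from h import *
d=get_image("wrist");cv2.imwrite("pics/w13.png",d["pixels"][:,:,::-1])
E
```

```text
t: 35.88
ee_pos: [491.1, 208.5, 96.9]
orientation: [-0.008, 1.566, 0.009]
ft_force: [1.0, 0.1, 0.2]
width: 86.8
t 35.88 pos [491.15 208.48  96.85] zang 0.6 width 86.8 F [0.95 0.08 0.25]
shift now-axes cm [ 6.46 -0.05 -0.33] after-turn axes cm [ 6.47 -0.04 -0.3 ] turn deg [ 0.02  0.28 -0.03] xdown tilt 0.2819781416618253
```

View pics/w13.png

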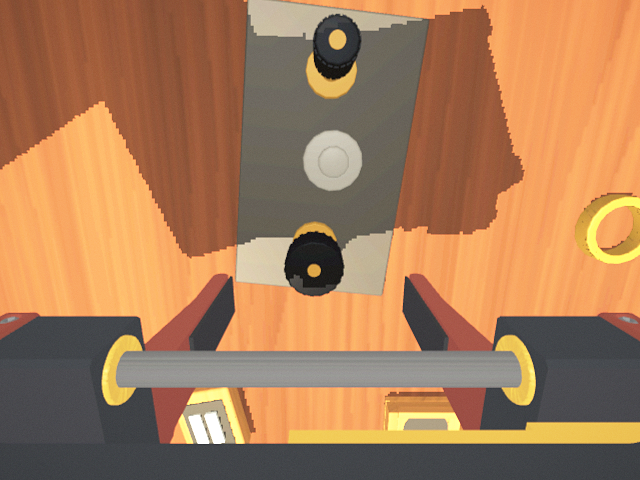

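The wide knob is between the fingers at (314,265), and the weight and slim knob beyond it are clear. Lowering in stages.

```bash
python3 -m crank '[[[2,0,-0.2],[0,0.2,0],8.7],[[2.5,0,0],[0,0,0],8.7],[[1.2,0,0],[0,0,0],8.7],[[0,0,0],[0,0,0],8.7],[[0,0,0],[0,0,0],8.7]]';python3 to.py 488.2 208 32.2 0.6
```

```text
t: 36.55
ee_pos: [489.1, 208.4, 39.3]
orientation: [-0.009, 1.569, 0.01]
ft_force: [-0.3, -0.0, 0.6]
width: 86.8
t 36.55 pos [489.09 208.43  39.34] zang 0.7 width 86.8 F [-0.32 -0.02  0.59]
shift now-axes cm [ 0.71 -0.04 -0.09] after-turn axes cm [ 0.71 -0.04 -0.09] turn deg [ 0.08  0.08 -0.03] xdown tilt 0.08130053424749789
```

```bash
python3 -m crank '[[[0.6,-0.04,-0.06],[0,0,0],8.7],[[0.06,0,0],[0,0,0],8.7],[[0,0,0],[0,0,0],6],[[0,0,0],[0,0,0],3],[[0,0,0],[0,0,0],3]]';python3 -m crank '[[[0,0,0],[0,0,0],3],[[0,0,0],[0,0,0],3],[[0,0,0],[0,0,0],3],[[0,0,0],[0,0,0],3]]';python3 to.py 590 33 150 0.6
```

```text
t: 37.17
ee_pos: [487.8, 207.8, 31.9]
orientation: [-0.009, 1.571, 0.009]
ft_force: [0.7, 0.1, -0.6]
width: 60.5
t: 37.67
ee_pos: [487.8, 207.8, 31.9]
orientation: [-0.009, 1.571, 0.009]
ft_force: [-0.1, -0.5, -0.5]
width: 35.4
t 37.67 pos [487.84 207.78  31.85] zang 0.7 width 35.4 F [-0.11 -0.51 -0.49]
shift now-axes cm [-11.81 -17.6   10.01] after-turn axes cm [-11.81 -17.58  10.03] turn deg [ 0.09  0.01 -0.  ] xdown tilt 0.005920173771336224
```

```bash
python3 -m crank '[[[-1,0,0],[0,0,0],3],[[-2.5,0,0],[0,0,0],3],[[-3.5,0,0],[0,0,0],3],[[-3.5,0,0],[0,0,0],3],[[-1,0,0],[0,0,0],3]]';python3 -m crank '[[[0,-1.5,0.9],[0,0,0],3],[[0,-2.5,1.4],[0,0,0],3],[[0,-3,1.7],[0,0,0],3],[[0,-3,1.7],[0,0,0],3],[[0,-3,1.7],[0,0,0],3]]';python3 -m crank '[[[0,-3,1.7],[0,0,0],3],[[0,-1.6,0.9],[0,0,0],3],[[0,0,0],[0,0,0],3],[[0,0,0],[0,0,0],3]]';python3 to.py 590 32.8 40 0.6
```

```text
t: 38.3
ee_pos: [488.9, 208.2, 149.2]
orientation: [-0.008, 1.567, 0.011]
ft_force: [0.8, 0.4, -1.5]
width: 35.4
t: 38.92
ee_pos: [563.0, 76.4, 144.9]
orientation: [-0.01, 1.574, 0.009]
ft_force: [0.8, 0.9, -1.7]
width: 35.9
t: 39.42
ee_pos: [589.0, 33.5, 146.2]
orientation: [-0.009, 1.572, 0.01]
ft_force: [0.1, 0.1, -0.5]
width: 35.4
t 39.42 pos [589.01  33.48 146.21] zang 0.7 width 35.4 F [ 0.07  0.15 -0.54]
shift now-axes cm [10.62 -0.07  0.11] after-turn axes cm [10.62 -0.07  0.1 ] turn deg [ 0.1  -0.09 -0.01] xdown tilt 0.08773195710591149
```

```bash
python3 -m crank '[[[2,-0.06,0.06],[0.1,0,0],3],[[3,0,0],[0,0,0],3],[[3,0,0],[0,0,0],3],[[1.2,0,0],[0,0,0],3],[[0,0,0],[0,0,0],3]]';python3 -m crank '[[[0,0,0],[0,0,0],3],[[0,0,0],[0,0,0],3]]';python3 to.py 590 32.8 34 0.6
python3 - <<'E'
from h import *
d=get_image("scene");print(crop(d,265,200,385,305,"pics/s14.png"))
E
```

```text
t: 40.05
ee_pos: [589.9, 33.0, 54.4]
orientation: [-0.009, 1.572, 0.009]
ft_force: [0.5, -0.2, -1.7]
width: 35.5
t: 40.3
ee_pos: [591.3, 32.5, 56.0]
orientation: [-0.008, 1.569, 0.008]
ft_force: [0.0, -0.4, -0.6]
width: 35.3
t 40.30 pos [591.31  32.48  55.99] zang 0.6 width 35.3 F [ 0.04 -0.42 -0.56]
shift now-axes cm [ 2.2   0.03 -0.14] after-turn axes cm [ 2.2   0.03 -0.13] turn deg [-0.01  0.11 -0.  ] xdown tilt 0.11321070425898529
5
```

View pics/s14.png

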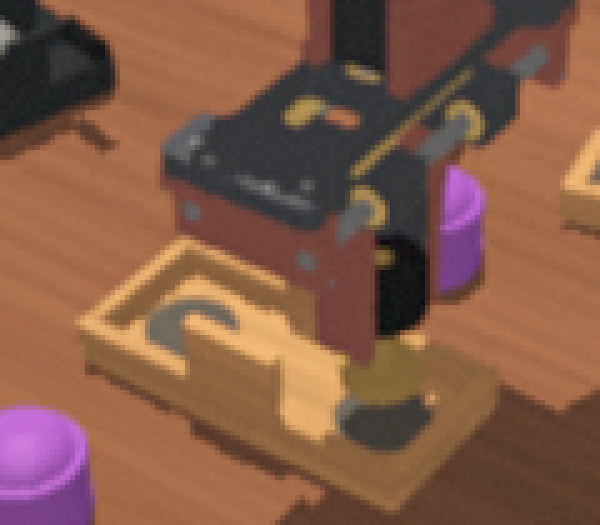

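The wide knob hangs above its own felt disc, clear of the cheek and rim. Lowering it.

```bash
python3 -m crank '[[[1,0.02,-0.08],[0,0,0],3],[[0.8,0,0],[0,0,0],3],[[0.2,0,0],[0,0,0],3],[[0,0,0],[0,0,0],3],[[0,0,0],[0,0,0],3]]';python3 to.py 590 32.8 33.9 0.6
```

```text
t: 40.98
ee_pos: [589.8, 32.6, 34.9]
orientation: [-0.008, 1.571, 0.008]
ft_force: [0.3, -0.1, -1.0]
width: 35.6
t 40.98 pos [589.83  32.55  34.87] zang 0.6 width 35.6 F [ 0.35 -0.11 -1.02]
shift now-axes cm [0.1  0.02 0.02] after-turn axes cm [0.1  0.02 0.02] turn deg [-0.01  0.01  0.  ] xdown tilt 0.009623713185156613
```

```bash
python3 -m crank '[[[0.08,0.02,0],[0,0,0],3],[[0.05,0,0],[0,0,0],3],[[0,0,0],[0,0,0],3]]';python3 to.py 590 32.8 33.9 0.6
```

```text
t: 41.35
ee_pos: [589.8, 32.8, 33.8]
orientation: [-0.008, 1.57, 0.008]
ft_force: [-0.8, 0.2, 2.9]
width: 35.4
t 41.35 pos [589.84  32.78  33.84] zang 0.6 width 35.4 F [-0.78  0.18  2.85]
shift now-axes cm [-0.01  0.    0.02] after-turn axes cm [-0.01  0.    0.02] turn deg [-0.02  0.02  0.  ] xdown tilt 0.017861786160304326
```

The knob has touched the rack floor. I'll release, rise, and head for the slim knob.

```bash
python3 -m crank '[[[0,0,0],[0,0,0],4.5],[[0,0,0],[0,0,0],6],[[0,0,0],[0,0,0],7.5],[[0,0,0],[0,0,0],7.5],[[-1,0,0],[0,0,0],7.5]]';python3 -m crank '[[[-3,0,0],[0,0,0],8.7],[[-3,0,0],[0,0,0],8.7],[[-3,0,0],[0,0,0],8.7],[[-3,0,0],[0,0,0],8.7],[[-1,0,0],[0,0,0],8.7]]'; python3 -m crank '[[[0,2,-0.5],[0,0,0],8.7],[[0,4,-1.2],[0,0,0],8.7],[[0,4,-1.2],[0,0,0],8.7],[[0,4,-1.2],[0,0,0],8.7],[[0,4,-1.2],[0,0,0],8.7]]';python3 -m crank '[[[0,4,-1.2],[0,0,0],8.7],[[0,4,-1.2],[0,0,0],8.7],[[0,3,-0.8],[0,0,0],8.7],[[0,0,0],[0,0,0],8.7],[[0,0,0],[0,0,0],8.7]]';python3 to.py 498.7 328 100 0.6
python3 - <<'E'
from h import *
d=get_image("scene");print(crop(d,265,200,385,305,"pics/s15.png"))
E
```

```text
t: 41.98
ee_pos: [589.1, 32.7, 43.2]
orientation: [-0.008, 1.572, 0.008]
ft_force: [0.1, 0.3, -0.4]
width: 74.6
t: 42.6
ee_pos: [590.8, 32.8, 176.0]
orientation: [-0.008, 1.567, 0.008]
ft_force: [-0.4, -0.0, -0.3]
width: 86.6
t: 43.22
ee_pos: [532.7, 214.1, 171.9]
orientation: [-0.009, 1.573, 0.008]
ft_force: [0.5, 0.6, 0.4]
width: 87.3
t: 43.85
ee_pos: [500.7, 321.6, 172.4]
orientation: [-0.01, 1.573, 0.008]
ft_force: [0.4, -1.1, 0.5]
width: 86.8
t 43.85 pos [500.72 321.58 172.42] zang 0.6 width 86.8 F [ 0.41 -1.13  0.51]
shift now-axes cm [ 7.24  0.65 -0.18] after-turn axes cm [ 7.24  0.64 -0.2 ] turn deg [ 0.03 -0.1   0.08] xdown tilt 0.1273913030206666
5
```

View pics/s15.png

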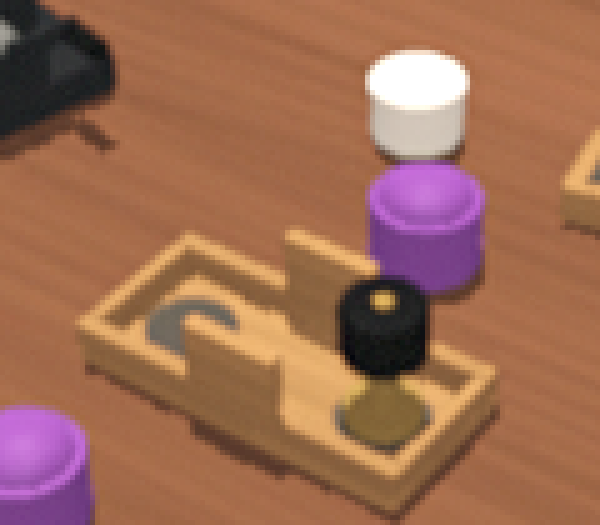

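The wide knob is back upright on its felt disc, with its button at crop (383,300). Next, the slim knob.

```bash
python3 -m crank '[[[1,0.63,-0.2],[0,0,0],8.7],[[3,0,0],[0,0,0],8.7],[[3,0,0],[0,0,0],8.7],[[0,0,0],[0,0,0],8.7],[[0,0,0],[0,0,0],8.7]]';python3 to.py 498.7 328 42.2 0.6
python3 - <<'E'
from h import *
d=get_image("wrist");cv2.imwrite("pics/w16.png",d["pixels"][:,:,::-1])
E
```

```text
t: 44.52
ee_pos: [500.2, 328.2, 104.1]
orientation: [-0.007, 1.57, 0.008]
ft_force: [0.2, -0.5, -0.3]
width: 86.9
t 44.52 pos [500.15 328.16 104.05] zang 0.5 width 86.9 F [ 0.19 -0.55 -0.26]
shift now-axes cm [ 6.19 -0.02 -0.15] after-turn axes cm [ 6.19 -0.01 -0.15] turn deg [-0.05  0.03 -0.02] xdown tilt 0.03077585425903624
```

View pics/w16.png

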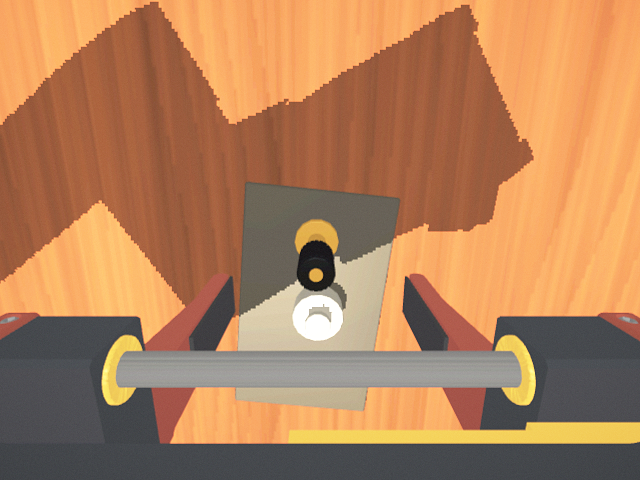

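The slim knob is centred between the fingers at (316,270). Descending and gripping.

```bash
python3 -m crank '[[[2,0,-0.12],[0,0,0],8.7],[[2.5,0,0],[0,0,0],8.7],[[1.2,0,0],[0,0,0],8.7],[[0,0,0],[0,0,0],8.7],[[0,0,0],[0,0,0],8.7]]';python3 to.py 498.7 328 42.2 0.6
```

```text
t: 45.2
ee_pos: [499.1, 328.5, 47.5]
orientation: [-0.007, 1.569, 0.009]
ft_force: [1.2, -0.8, 0.7]
width: 86.8
t 45.20 pos [499.14 328.54  47.52] zang 0.6 width 86.8 F [ 1.19 -0.82  0.66]
shift now-axes cm [ 0.53 -0.05 -0.05] after-turn axes cm [ 0.53 -0.05 -0.04] turn deg [-0.01  0.07 -0.04] xdown tilt 0.08617251587658196
```

```bash
python3 -m crank '[[[0.5,-0.04,-0.04],[0,0,0],8.7],[[0,0,0],[0,0,0],8.7],[[0,0,0],[0,0,0],5],[[0,0,0],[0,0,0],1.6],[[0,0,0],[0,0,0],1.6]]';python3 -m crank '[[[0,0,0],[0,0,0],1.6],[[0,0,0],[0,0,0],1.6],[[0,0,0],[0,0,0],1.6],[[0,0,0],[0,0,0],1.6],[[0,0,0],[0,0,0],1.6]]'; python3 to.py 590.4 -65.2 165 0.6
```

```text
t: 45.82
ee_pos: [498.1, 327.8, 41.6]
orientation: [-0.008, 1.571, 0.008]
ft_force: [1.0, -0.5, -0.6]
width: 60.4
t: 46.45
ee_pos: [498.1, 327.7, 41.5]
orientation: [-0.008, 1.571, 0.008]
ft_force: [-0.1, -0.1, -0.4]
width: 21.7
t 46.45 pos [498.07 327.71  41.48] zang 0.6 width 21.7 F [-0.14 -0.12 -0.44]
shift now-axes cm [-12.35 -39.38   8.83] after-turn axes cm [-12.35 -39.39   8.82] turn deg [-0.02 -0.    0.  ] xdown tilt 0.004024712695184076
```

```bash
python3 -m crank '[[[-1,0,0],[0,0,0],1.6],[[-2.5,0,0],[0,0,0],1.6],[[-3.5,0,0],[0,0,0],1.6],[[-3.5,0,0],[0,0,0],1.6],[[-1.8,0,0],[0,0,0],1.6]]';python3 -m crank '[[[0,-1.5,0.4],[0,0,0],1.6],[[0,-2.5,0.6],[0,0,0],1.6],[[0,-3.3,0.8],[0,0,0],1.6],[[0,-3.3,0.8],[0,0,0],1.6],[[0,-3.3,0.8],[0,0,0],1.6]]';python3 -m crank '[[[0,-3.3,0.8],[0,0,0],1.6],[[0,-3.3,0.8],[0,0,0],1.6],[[0,-3.3,0.8],[0,0,0],1.6],[[0,-3.3,0.8],[0,0,0],1.6],[[0,-3.3,0.8],[0,0,0],1.6]]';python3 -m crank '[[[0,-3.3,0.6],[0,0,0],1.6],[[0,-3,0.5],[0,0,0],1.6],[[0,-1.5,0.2],[0,0,0],1.6],[[0,0,0],[0,0,0],1.6],[[0,0,0],[0,0,0],1.6]]'; python3 to.py 590.4 -65.4 50 0.6
```

```text
t: 47.08
ee_pos: [498.7, 328.2, 166.9]
orientation: [-0.007, 1.568, 0.009]
ft_force: [0.6, 0.2, -1.0]
width: 21.3
t: 47.7
ee_pos: [532.6, 186.8, 162.7]
orientation: [-0.009, 1.574, 0.007]
ft_force: [1.6, -0.7, -1.2]
width: 21.8
t: 48.32
ee_pos: [573.9, 22.4, 162.7]
orientation: [-0.008, 1.574, 0.007]
ft_force: [1.3, 0.2, -1.5]
width: 21.7
t: 48.95
ee_pos: [588.4, -52.7, 164.1]
orientation: [-0.008, 1.572, 0.008]
ft_force: [-0.3, 1.1, -1.7]
width: 21.5
t 48.95 pos [588.42 -52.72 164.06] zang 0.6 width 21.5 F [-0.26  1.1  -1.7 ]
shift now-axes cm [11.41 -1.27  0.2 ] after-turn axes cm [11.41 -1.27  0.18] turn deg [ 0.   -0.06 -0.02] xdown tilt 0.06243926763438182
```

```bash
python3 -m crank '[[[0,-1.27,0.16],[0,0,0],1.6],[[2,0,0],[0,0,0],1.6],[[3,0,0],[0,0,0],1.6],[[3,0,0],[0,0,0],1.6],[[1.5,0,0],[0,0,0],1.6]]';python3 -m crank '[[[0,0,0],[0,0,0],1.6],[[0,0,0],[0,0,0],1.6],[[0,0,0],[0,0,0],1.6]]'; python3 to.py 590.4 -65.4 43.5 0.6
python3 - <<'E'
from h import *
d=get_image("scene");print(crop(d,265,200,385,305,"pics/s17.png"))
E
```

```text
t: 49.58
ee_pos: [590.0, -65.9, 68.1]
orientation: [-0.008, 1.573, 0.009]
ft_force: [-0.6, 0.2, -0.7]
width: 21.3
t: 49.95
ee_pos: [591.6, -66.1, 70.7]
orientation: [-0.008, 1.569, 0.008]
ft_force: [0.6, -0.3, -0.6]
width: 21.3
t 49.95 pos [591.57 -66.12  70.73] zang 0.6 width 21.3 F [ 0.63 -0.3  -0.6 ]
shift now-axes cm [ 2.72  0.07 -0.12] after-turn axes cm [ 2.72  0.07 -0.12] turn deg [-0.01  0.12  0.02] xdown tilt 0.11698627389481697
5
```

View pics/s17.png

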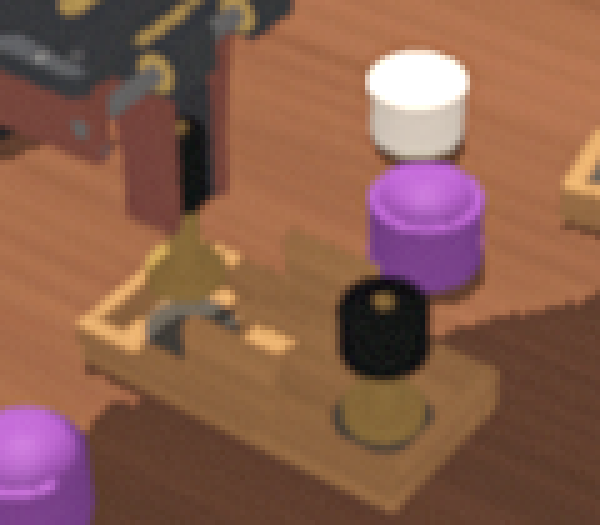

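The slim knob hangs upright over its disc, still above the rim. Lowering it.

```bash
python3 -m crank '[[[1,0.06,-0.06],[0,0.1,0],1.6],[[1,0,0],[0,0,0],1.6],[[0.5,0,0],[0,0,0],1.6],[[0,0,0],[0,0,0],1.6],[[0,0,0],[0,0,0],1.6]]'; python3 to.py 590.4 -65.4 43.5 0.6
```

```text
t: 50.62
ee_pos: [590.1, -65.4, 44.5]
orientation: [-0.008, 1.573, 0.008]
ft_force: [-0.1, -0.5, -0.8]
width: 21.6
t 50.62 pos [590.09 -65.45  44.48] zang 0.6 width 21.6 F [-0.1  -0.46 -0.76]
shift now-axes cm [0.1  0.   0.03] after-turn axes cm [0.1  0.   0.03] turn deg [-0.01 -0.11  0.  ] xdown tilt 0.10629545196536479
```

```bash
python3 -m crank '[[[0.08,0,0.02],[0,-0.1,0],1.6],[[0.06,0,0],[0,0,0],1.6],[[0,0,0],[0,0,0],1.6]]'; python3 to.py 590.4 -65.4 43.5 0.6
```

```text
t: 51.0
ee_pos: [590.3, -65.4, 43.2]
orientation: [-0.008, 1.571, 0.008]
ft_force: [0.1, -0.8, -0.6]
width: 21.6
t 51.00 pos [590.26 -65.45  43.18] zang 0.6 width 21.6 F [ 0.15 -0.79 -0.63]
shift now-axes cm [-0.03  0.    0.01] after-turn axes cm [-0.03  0.    0.01] turn deg [-0.02  0.    0.  ] xdown tilt 0.001237607260395022
```

```bash
python3 -m crank '[[[0.04,0,0],[0,0,0],1.6],[[0.03,0,0],[0,0,0],1.6],[[0,0,0],[0,0,0],1.6]]'; python3 to.py 590.4 -65.4 43.5 0.6
```

```text
t: 51.38
ee_pos: [590.4, -65.4, 43.1]
orientation: [-0.008, 1.571, 0.008]
ft_force: [-2.6, 0.4, 6.4]
width: 21.5
t 51.38 pos [590.36 -65.42  43.12] zang 0.6 width 21.5 F [-2.56  0.41  6.39]
shift now-axes cm [-0.04  0.    0.  ] after-turn axes cm [-0.04  0.    0.  ] turn deg [-0.01  0.01  0.  ] xdown tilt 0.013357865699575366
```

Contact. I'll release, rise and move clear, then check everything.

```bash
python3 -m crank '[[[0,0,0],[0,0,0],3],[[0,0,0],[0,0,0],5],[[0,0,0],[0,0,0],6],[[0,0,0],[0,0,0],6],[[-1,0,0],[0,0,0],6]]';python3 -m crank '[[[-3,0,0],[0,0,0],8],[[-3,0,0],[0,0,0],8],[[-3,0,0],[0,0,0],8],[[-3,0,0],[0,0,0],8],[[-3,0,0],[0,0,0],8]]';python3 -m crank '[[[0,0,-3],[0,0,0],8],[[0,0,-4],[0,0,0],8],[[0,0,-4],[0,0,0],8],[[0,0,-4],[0,0,0],8],[[0,0,-2],[0,0,0],8]]';python3 -m crank '[[[0,0,0],[0,0,0],8],[[0,0,0],[0,0,0],8],[[0,0,0],[0,0,0],8]]'
python3 - <<'E'
from h import *
d=get_image("scene");cv2.imwrite("pics/s20.png",d["pixels"][:,:,::-1]);print(crop(d,265,200,385,305,"pics/s21.png"))
d=get_image("top");cv2.imwrite("pics/t20.png",d["pixels"][:,:,::-1])
E
```

```text
t: 52.0
ee_pos: [589.6, -65.4, 52.1]
orientation: [-0.008, 1.572, 0.008]
ft_force: [0.6, 1.0, -0.3]
width: 59.7
t: 52.62
ee_pos: [590.2, -65.4, 204.2]
orientation: [-0.008, 1.57, 0.008]
ft_force: [0.6, -0.2, -0.1]
width: 80.4
t: 53.25
ee_pos: [418.2, -67.0, 202.9]
orientation: [-0.008, 1.571, 0.008]
ft_force: [-0.2, -0.3, 0.3]
width: 79.5
t: 53.62
ee_pos: [421.4, -67.2, 202.6]
orientation: [-0.008, 1.57, 0.008]
ft_force: [-0.3, -0.2, -0.8]
width: 80.3
5
```

View pics/s20.png

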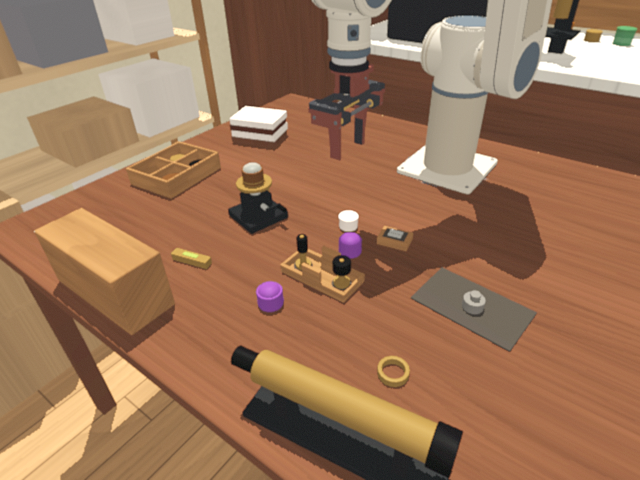

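View pics/s21.png

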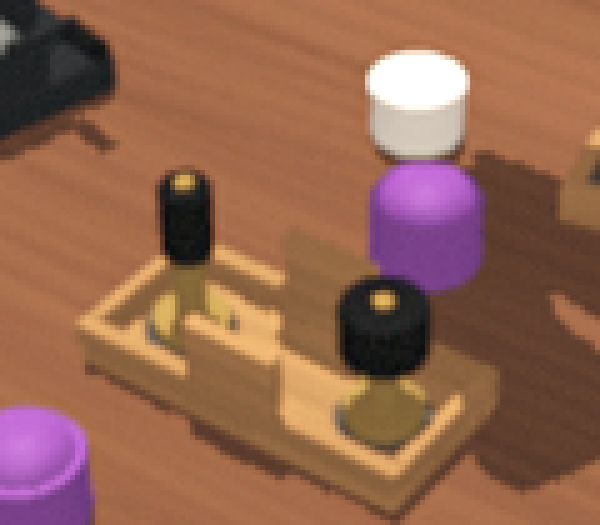

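View pics/t20.png

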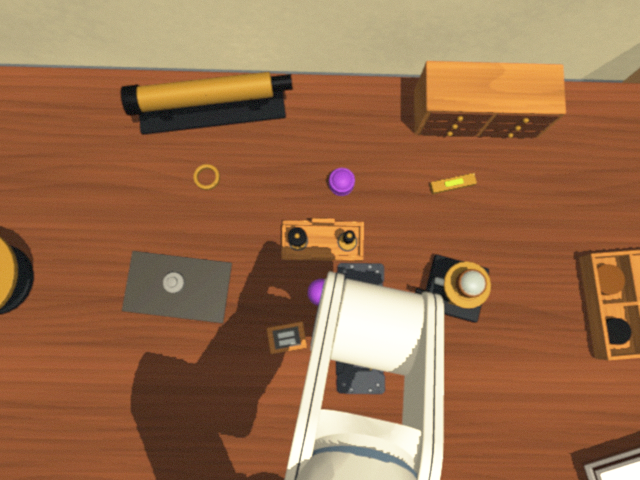

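Everything checks. The scene buttons are now at slim (301.5,235.5) and wide (341.1,259.5). At the start they were at (301.2,235.8) and (341.2,259.5), so both knobs are within about 1 mm of where they began. The weight, ring and level are at the same pixels as before. Handing in.

Run:
```python
from workcell import *
import numpy as np
o=get_obs();print(o["t"],np.abs(o["qvel"]).max(),o["ft_force"])
print(close_job())
```

```text
53.725 0.006342724735001748 [ 0.35945124 -0.93116142  0.30528172]
the job is handed in; nothing more can be done
None
```

The job is handed in, finished at about 54 s of the 134 s allowed; `close_job()` gave no verdict. I set both knobs on the mat, one at each end with the weight between them. Then I moved the magnifier to the brass stage and put each knob back on its own felt disc in the rack.

**Last checks:**
- **Magnifier:** it stands upright and released, its axis within about 2 mm of the stage centre in the top view.
- **Knobs:** both stand upright, with their tops within half a pixel (about 1 mm) of where they were at the start.
- **Weight, ring and level:** by eye they show at the same pixels as at the start.
- **Arm:** it is at rest and touching nothing.

**Disagreements:** none of the checks failed. The camera views differed from each other by about 2 mm. One early scene-view fit of the stage centre was 5–6 mm off because it included the rim. I corrected it by measuring the top face in three views.

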